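# Recover grinding balls from the loaded sample pots

## Task

The three lidded steel pots leaning in the rack look alike, but some of them still hold grinding balls. Tell by lifting them which are loaded, and tip only those, over the hinge side so that the lid swings right open, until every ball lies in the sieve. Leave all three pots back in the rack, each leaning fully home in a place of its own, any empty pot with its lid still shut, and the beaker, jar and brush where they stand.

Things in the scene. Friction and masses are not known exactly. Their poses are not given: they have to be found in the camera images.
- rack: Fixed grey sheet-metal rack, 135 x 360 mm; three places along its y. Origin: centre of its underside; x: away from the robot; z up. A pot stands on a sloping ledge and leans 35 deg to +x on a backrest reaching 85 mm up along it; cheeks 30 mm high stand 4 mm clear of it at both sides. Front and top are open: a pot goes straight up and down, clear of the cheeks after 60 mm.
- place0 (a point): One of the rack's three places, 115 mm apart, the one at its -y end: the point where the centre of a pot's underside lies when the pot is fully home; axes as the rack's (upright, not leaning).
- place1 (a point): One of the rack's three places, 115 mm apart, the one in the middle: the point where the centre of a pot's underside lies when the pot is fully home; axes as the rack's (upright, not leaning).
- place2 (a point): One of the rack's three places, 115 mm apart, the one at its +y end: the point where the centre of a pot's underside lies when the pot is fully home; axes as the rack's (upright, not leaning).
- pot_a: One of three alike opaque steel pots in the rack, in any order; the names tell nothing of the load. Round, 58 mm outside, 112 mm tall, wall 2.5, bottom 4 mm; take it across the body 60 to 80 mm up. Origin: centre of its underside; z: along its axis to the lid, leaning 35 deg away from the robot; x: to the lid's hinge, on the far, lower side of the rim; y: along the rack.
- pot_b: Pot exactly like pot_a outside (58 mm across, 112 mm tall), same origin and axes. Any pot may be loaded or not: an empty one with its lid weighs 0.15 to 0.24 kg; a loaded one holds three loose 25 mm steel balls, 0.19 kg more.
- pot_c: Pot exactly like pot_a outside (58 mm across, 112 mm tall), same origin and axes. Any pot may be loaded or not: an empty one with its lid weighs 0.15 to 0.24 kg; a loaded one holds three loose 25 mm steel balls, 0.19 kg more.
- lid_a (a joint): Flat free-swinging 18 g lid of pot_a, hinged at the pot's +x rim (31 mm off the axis, 112 mm up), 71 mm long with its tab: 0 shut, 2.0 rad its open stop. When the pot is tipped past level with the hinge side low, it falls open, the balls roll out, and it stays hanging open, clear of the rack, when the pot is back in place.
- lid_b (a joint): Flat free-swinging 18 g lid of pot_b, hinged at the pot's +x rim (31 mm off the axis, 112 mm up), 71 mm long with its tab: 0 shut, 2.0 rad its open stop. When the pot is tipped past level with the hinge side low, it falls open, the balls roll out, and it stays hanging open, clear of the rack, when the pot is back in place.
- lid_c (a joint): Flat free-swinging 18 g lid of pot_c, hinged at the pot's +x rim (31 mm off the axis, 112 mm up), 71 mm long with its tab: 0 shut, 2.0 rad its open stop. When the pot is tipped past level with the hinge side low, it falls open, the balls roll out, and it stays hanging open, clear of the rack, when the pot is back in place.
- sieve: Round steel test sieve in its pan, fixed to the bench: 200 mm across, open on top. Origin: centre of its underside; z up; the mesh floor lies 34 mm up, the rim 75 mm up, inside diameter 194 mm.
- beaker: Bystander: loose glass beaker, 70 mm across, 90 mm tall. Origin: centre of its underside.
- jar: Bystander: loose brown glass jar with black cap, 60 mm across, 85 mm tall. Origin: centre of its underside.
- brush: Bystander: flat cleaning brush lying on the bench in front of the robot, about 0.2 m long, under 30 mm high, along its own x. Origin: under its middle.
Mind the look-alikes: they are no part of the job. What is meant by the sieve is not orange, pink or yellow, and is the smaller of those in its own colour.

How it is judged:
By the outcome, as a careful person would: the job done as asked, in the order asked, and still so for the second after the job is handed in, with the robot touching nothing.
It also fails if it takes over 72 s, if anything falls off the work surface, if the arm or the gripper's body presses on something with over 40 N, if the wrist force passes 120 N, or if a joint passes its speed limit or range.

## Robot

A 6-joint arm with a two-finger parallel gripper is mounted at the origin on the work surface. World frame = base frame: x ahead of the robot, y to its left, z up, the work surface at z = 0. Lengths are in mm, angles in degrees, forces in N, time in s.
With the tool pointing down it reaches from about 350 to 725 mm from the base axis. Payload 6 kg.
Tool frame: the origin (TCP) lies midway between the tips of the shut fingers; the grasp point (between the pads) lies 19 mm behind it; y points along the fingers, x is the direction in which the jaws open and shut, and the axes are right-handed (so a half turn about y gives the same grasp; the last joint's range is limited). The gripper opens to 85 mm and grips with 20 to 120 N. Pads are 22 mm wide; open, the fingers measure 114 mm over their backs; the gripper's body (76 mm by 85 mm) begins 54 mm behind the grasp point. The pads swing forward as they close: fully open they stand 13 mm farther back than shut.
Start: joints at [-53.36, 2.303, 4.859, 0, -92.561, -19.12], TCP at [180.643, -572.138, 231.261] pointing down, gripper open.
Joint ranges: [-146.85, 146.85], [-73.84, 115.35], [-62.03, 85.46], [-188.31, 113.3], [-161.28, -10.13], [-171.36, 171.36]. Speed limits (degrees/s): [147.25, 147.25, 172.46, 180, 180, 180].

## Interface

Orientations are given as [roll, pitch, yaw] about the fixed x, y, z axes, in that order (R = Rz(yaw) Ry(pitch) Rx(roll)).
In Python, from rig import r gives the robot as it stands. The module is installed in compiled form; this text tells all that it offers.
- The arm moves only by the tool apply_moves, never from a script. Its argument "commands" is a list of rows, each an object of numbers: "dx", "dy", "dz": the shift along the tool's x, y, z normalised to -1 to 1, where 1 is 0.4 m; "rx", "ry", "rz": the turn, a rotation vector about the tool's x, y, z normalised to -1 to 1, where 1 is 180 degrees. In form: [{"dx": .., "dy": .., "dz": .., "rx": .., "ry": .., "rz": ..}, ...]. A call has exactly 10 rows; each row is the pose to reach, as a shift and turn from the pose commanded when the call began, along the tool's axes at that moment, turning the shorter way round; what a row does not reach only later rows make up. A row lasts 1/12 s, in which the tool goes at most 41.7 mm and 7.16 degrees, less where a joint would pass 70% of its speed; a pose out of reach is approached as far as the arm can. A call with a number of a shift or a turn outside -1 to 1 is refused whole. A call with a gripper value outside its range is refused whole. "fingers" is the finger opening in mm, from 0 to 85.4, set as the call begins (left out, the last holds). The fingers move at their own pace and stop on an object; the grip force is fixed at half the most. Time passes only in rows, so rows that repeat a pose let the fingers close, or fill a call up. It gives the time, the measured TCP pose, the force and the opening at its end, in the units of the state.
- r.get_obs(): the state, without advancing time (a new reading comes with each control period).
- r.camera(name): name is "scene" or "side" or "wrist"; returns the picture (420x560x3 uint8, blue, green, red); there is no depth.
- r.calibration(name): a dict with "intrinsics" (3x3 intrinsics, pixels), "xyz" and "rotation" of the camera in the world; the wrist camera has in their place "mount" (4x4, takes a point from camera to tool coordinates, whose origin is the TCP and whose axes are the tool frame's). Camera axes: x right, y down, z forward; pixel columns grow to the right and rows downward; lengths in mm; the calibration is good to about 2 mm. The wrist camera is an equidistant fisheye: a pixel r from the principal point sees the ray r / f radians off the axis. A picture is of the moment at which its call begins: read the wrist's pose just before it. calibration takes no time and is no camera call.
- r.job_done(): hands the job in, once; it reports no verdict.
The state is a dict: "t": time; "joints": joint angles; "joint_velocities": joint speeds; "tau": joint torques, N m; "position": TCP position; "ee_rot": TCP orientation; "contact_force": force on the tool from outside, world axes, zero at the start; "moment": the same for the moment, N m; "gripper_width": finger opening in mm.
Only numpy, scipy, OpenCV 4.12 (cv2) and the standard library are available. Lean on these libraries where they do the work, as an engineer would, in place of code of your own. Each camera call takes 0.05 s, during which the arm holds its last target. There are 200 camera calls.

## Working session

There is one attempt and no reset: what is moved stays moved. The work goes in short steps, Python scripts to look and compute and a tool call to move; the robot and the scene stay as the last step left them, time stands still between calls to the robot, and variables do not carry over. Pictures are saved under pics/ and viewed, on a budget of 10 in all, crops included, one or two more only if the job needs it, and the job is handed in when it is done.

Besides the shell and the picture viewer there is one more tool, called after "Request:" as name(argument=value, ...) on one line, values as JSON. apply_moves: Moves the arm, as the interface text tells. Scaled input: -1 to 1 covers 0.4 m each way for a shift and 180 degrees each way for a turn. Its arguments: {"type":"object","properties":{"commands":{"type":"array","items":{"type":"object","properties":{"dx":{"type":"number"},"dy":{"type":"number"},"dz":{"type":"number"},"rx":{"type":"number"},"ry":{"type":"number"},"rz":{"type":"number"}}}},"fingers":{"type":"number"}},"required":["commands"]}

```bash
mkdir -p pics
python3 - <<'E'
from rig import r
import cv2,numpy as np
o=r.get_obs();print({k:np.round(v,3).tolist() for k,v in o.items()})
for n in("scene","side"):
    im=r.camera(n);cv2.imwrite(f"pics/{n}0.png",im);c=r.calibration(n);print(n,{k:np.round(v,3).tolist() for k,v in c.items()})
a=cv2.imread("pics/scene0.png")
cv2.imwrite("pics/w0.png",r.camera("wrist"));print({k:np.round(v,3).tolist() for k,v in r.calibration("wrist").items()})
E
```

```text
{'t': 0.0, 'joints': [-53.358, 2.339, 4.8, -0.027, -92.563, -19.119], 'joint_velocities': [-0.069, -0.001, -0.026, 0.027, -0.014, 0.016], 'tau': [-0.0, -36.821, 34.741, 6.932, -0.005, 0.0], 'position': [180.619, -571.801, 230.246], 'ee_rot': [-89.992, -0.106, 107.524], 'contact_force': [0.644, -0.146, 0.037], 'moment': [0.048, -0.003, 0.058], 'gripper_width': 85.78}
scene {'intrinsics': [[544.394, 0.0, 286.685], [0.0, 544.394, 195.685], [0.0, 0.0, 1.0]], 'xyz': [1448.326, -702.319, 922.762], 'rotation': [-127.11, -0.896, 57.118]}
side {'intrinsics': [[512.006, 0.0, 283.694], [0.0, 512.006, 207.494], [0.0, 0.0, 1.0]], 'xyz': [475.924, 896.536, 1319.049], 'rotation': [-140.429, 0.033, -176.184]}
{'intrinsics': [[325.192, 0.0, 280.961], [0.0, 325.192, 212.472], [0.0, 0.0, 1.0]], 'mount': [[1.0, 0.001, 0.0, -1.472], [-0.0, -0.32, 0.947, -142.144], [0.001, -0.947, -0.32, 81.857], [0.0, 0.0, 0.0, 1.0]]}
```

View pics/scene0.png

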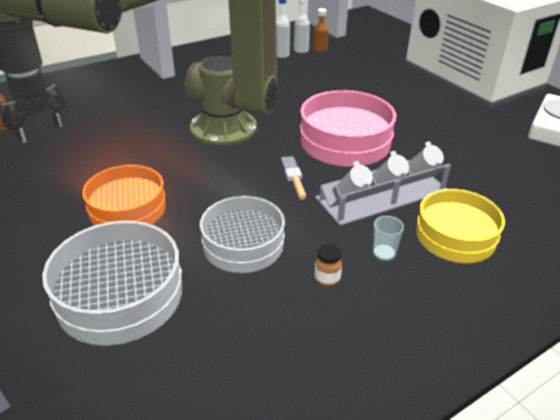

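View pics/side0.png

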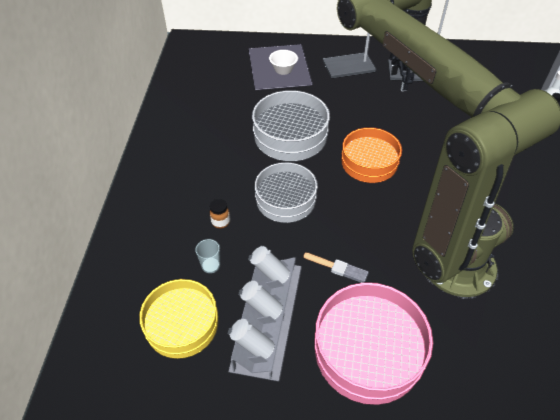

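Grey sieve-like rings: the large one at scene (115,280) / side (291,125), and the small one at scene (243,232) / side (287,192). The others are orange, pink and yellow. The small grey one fits: right colour and the smaller of the two. The rack with three pots is at side (265,315). I'll confirm with an enlarged crop.

```bash
cat > h.py <<'E'
import numpy as np,cv2
from scipy.spatial.transform import Rotation as Ro
from rig import r
def cal(n):
    c=r.calibration(n);return np.array(c["intrinsics"]),np.array(c["xyz"]),Ro.from_euler("xyz",c["rotation"],degrees=True).as_matrix()
def ray(n,p):
    K,x,R=cal(n);d=R@np.linalg.inv(K)@np.array([p[0],p[1],1.]);return x,d/np.linalg.norm(d)
def plane(n,p,z):
    x,d=ray(n,p);return x+d*(z-x[2])/d[2]
def proj(n,P):
    K,x,R=cal(n);q=K@R.T@(np.array(P)-x);return q[:2]/q[2]
def tri(p,q):
    a,d=ray("scene",p);b,e=ray("side",q)
    s=np.linalg.lstsq(np.c_[d,-e],b-a,rcond=None)[0];P,Q=a+d*s[0],b+e*s[1];return (P+Q)/2,np.linalg.norm(P-Q)
E
python3 - <<'E'
import sys;sys.path.insert(0,'.')
from h import *
a=cv2.imread("pics/side0.png")[150:390,170:370];b=cv2.imread("pics/scene0.png")[130:270,190:460]
A=cv2.resize(a,None,fx=2.5,fy=2.5,interpolation=2)
cv2.imwrite("pics/c1.png",A)
cv2.imwrite("pics/c2.png",cv2.resize(b,None,fx=2.9,fy=2.9,interpolation=2))
for n,p in(("scene",(243,222)),("side",(287,187))):print(n,plane(n,p,75))
print(tri((115,270),(291,120)))
for p in((262,258),(300,260),(281,376),(230,373)):print(plane("side",p,0))
E
```

```text
scene [ 547.495872   -230.14781739   75.        ]
side [ 540.0903405  -216.44251566   75.        ]
(array([ 545.60698378, -545.41275787,   76.71244389]), np.float64(1.1510613734418602))
[602.66287471  15.36984935   0.        ]
[485.14828017  14.98487711   0.        ]
[518.07855629 382.48247038   0.        ]
[652.87029322 383.35447528   0.        ]
```

View pics/c1.png

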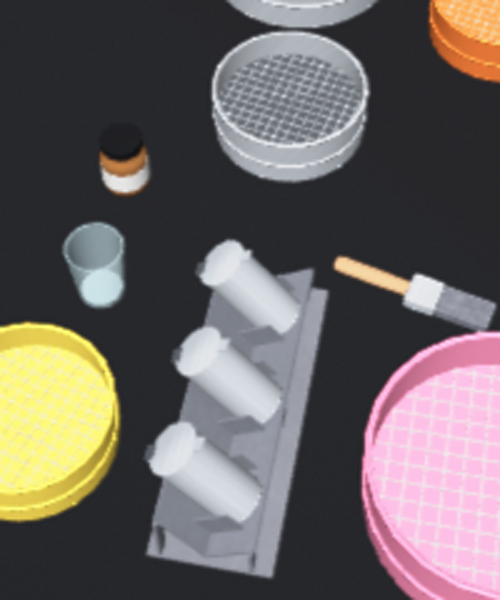

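View pics/c2.png

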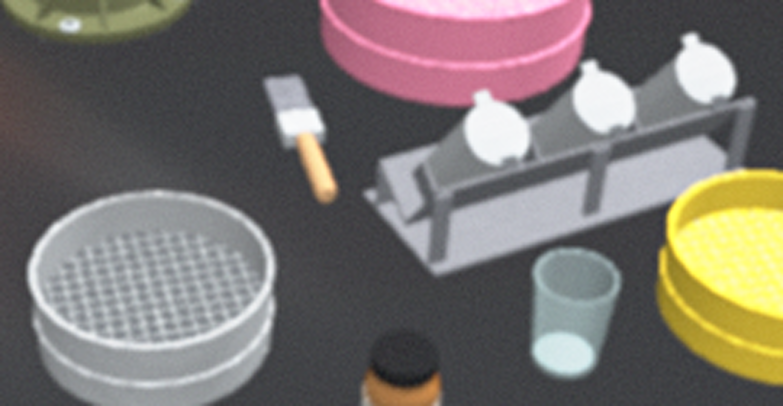

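Run:
```python
import sys;sys.path.insert(0,'.')
from h import *
S=lambda u,v:(170+u/2.5-.3,150+v/2.5-.3)
C=lambda u,v:(190+u/2.9-.3,130+v/2.9-.3)
print("sieve",tri(C(152,268),S(290,90)))
L=[]
for c,s in(((497,133),(227,263)),((604,102),(202,352)),((705,73),(175,449))):
    P,e=tri(C(*c),S(*s));L.append(P);print("lid",P,e)
L=np.array(L);d=L[2]-L[0];yaw=np.degrees(np.arctan2(-d[0],d[1]));print("yaw",yaw,np.linalg.norm(d))
for p in((435,272),(368,195)):print("scene corner",plane("scene",C(*p),0))
for p in((327,290),(272,577),(148,553)):print("side corner",plane("side",S(*p),0))
# all light/grey pot pixels
print("beaker",plane("side",S(100,290),5),plane("scene",C(567,352),5),"jar",plane("side",S(124,140),85),plane("scene",C(404,352),85))
print("brush",plane("side",S(340,262),10),plane("side",S(480,315),10))
print("pot bottoms near end", [plane("side",S(*p),20) for p in((290,320),(270,408),(250,505))])
```

```text
sieve (array([ 543.55546697, -228.6121834 ,   69.67850433]), np.float64(4.168462751621908))
lid [596.6122636   89.35479063 124.79930077] 2.003656372110247
lid [611.17936722 204.17552601 124.98822821] 0.9399802490322212
lid [625.72921075 317.718562   125.81977372] 2.1512115807422454
yaw -7.266148258419148 230.2147911212367
scene corner [607.4100734   25.06675459   0.        ]
scene corner [4.80788093e+02 4.02814929e+01 1.13686838e-13]
side corner [482.65960837  35.69146246   0.        ]
side corner [523.75754082 394.8771336    0.        ]
side corner [656.5308607  377.89901637   0.        ]
beaker [758.40305392  57.24455259   5.        ] [756.09259363  52.52482825   5.        ] jar [ 746.51408    -114.94432092   85.        ] [ 749.2006434  -121.21082703   85.        ]
brush [4.68484359e+02 2.45405246e-01 1.00000000e+01] [298.55569518  65.51754124  10.        ]
pot bottoms near end [array([524.29354784,  93.6764467 ,  20.        ]), array([539.35569527, 210.30657703,  20.        ]), array([552.17014757, 326.26624672,  20.        ])]
```

```bash
cat >> h.py <<'E'
import json,os
yaw=np.radians(-7.25);rx=np.array([np.cos(yaw),np.sin(yaw),0]);ry=np.array([-np.sin(yaw),np.cos(yaw),0]);ez=np.array([0,0,1.])
AX=np.sin(np.radians(35))*rx+np.cos(np.radians(35))*ez
MID=np.array([611.17,203.75,125.2])-113*AX   # place1
place=lambda i:MID+115*(i-1)*ry
def Rt(th,az):  # tool y at th deg below horizontal along azimuth az(deg); tool x to the right
    az=np.radians(az);f=np.array([np.cos(az),np.sin(az),0]);t=np.cos(np.radians(th))*f-np.sin(np.radians(th))*ez
    x=-np.cross(ez,f);return np.c_[x,t,np.cross(x,t)]
TH=40
def grasp(i,back=0,up=0,past=21):
    R=Rt(TH,-7.25);return place(i)+70*AX+(past-back)*R[:,1]+up*ez,R
def load():
    if os.path.exists("cmd.json"):
        d=json.load(open("cmd.json"));return np.array(d["p"]),np.array(d["R"])
    return np.array([180.643,-572.138,231.261]),Ro.from_euler("xyz",[-90,0,107.52],degrees=True).as_matrix()
def plan(*wps):
    p,R=load()
    for P,Q in wps:
        s=np.round(R.T@(P-p)/400,4);w=np.round(Ro.from_matrix(R.T@Q).as_rotvec()/np.pi,4)
        print("d",s.tolist(),"r",w.tolist(),"| mm %.0f deg %.0f"%(np.linalg.norm(s)*400,np.linalg.norm(w)*180),"to",np.round(P,1))
        p=p+R@s*400;R=R@Ro.from_rotvec(w*np.pi).as_matrix()
    json.dump({"p":p.tolist(),"R":R.tolist()},open("cmd.json","w"))
def obs(n=1):
    o=r.get_obs();p,R=load();print("t",o["t"],"pos",np.round(o["position"],1),"err",np.round(o["position"]-p,1),"rot err",np.round((Ro.from_matrix(R).inv()*Ro.from_euler("xyz",o["ee_rot"],degrees=True)).as_rotvec(degrees=True),1),"j",np.round(o["joints"]),"F",np.round(o["contact_force"],2),"w",o["gripper_width"]);return o
E
cat > p.py <<'E'
from h import *
E
python3 - <<'E'
from h import *
print(place(0),place(1),place(2))
P0,R0=load();g,G=grasp(0,back=120,up=40)
plan((np.array([420,-330,300]),Rt(70,-50)),(np.array([460,-60,250]),Rt(50,-25)),(g,G))
E
```

```text
[532.36117353  97.8489081   32.635819  ] [546.87405498 211.92947731  32.635819  ] [561.38693643 326.01004653  32.635819  ]
d [0.3971, -0.1718, -0.7529] r [0.0728, -0.6176, 0.1089] | mm 347 deg 114 to [ 420 -330  300]
d [-0.5105, -0.0375, -0.4683] r [0.1093, -0.1209, 0.0698] | mm 278 deg 32 to [460 -60 250]
d [-0.4069, 0.0516, -0.1578] r [0.0551, -0.0698, 0.0698] | mm 176 deg 20 to [497.  102.4 193.6]
```

```bash
rm cmd.json
python3 - <<'E'
from h import *
P0,R0=load();g,G=grasp(0,back=120,up=40)
R1=Rt(70,-40);h=R0@Ro.from_rotvec(Ro.from_matrix(R0.T@R1).as_rotvec()/2).as_matrix()
plan((np.array([330,-420,300]),h),(np.array([430,-200,280]),R1),(g,G))
E
```

```text
d [0.2503, -0.1718, -0.4706] r [0.0325, -0.3361, 0.0593] | mm 224 deg 62 to [ 330 -420  300]
d [-0.132, -0.0391, -0.5903] r [0.0325, -0.3362, 0.0592] | mm 242 deg 62 to [ 430 -200  280]
d [-0.6867, 0.0806, -0.4099] r [0.1621, -0.1507, 0.1055] | mm 322 deg 44 to [497.  102.4 193.6]
```

Request:
apply_moves(commands=[{"dx":0.2503,"dy":-0.1718,"dz":-0.4706,"rx":0.0325,"ry":-0.3361,"rz":0.0593},{"dx":0.2503,"dy":-0.1718,"dz":-0.4706,"rx":0.0325,"ry":-0.3361,"rz":0.0593},{"dx":0.2503,"dy":-0.1718,"dz":-0.4706,"rx":0.0325,"ry":-0.3361,"rz":0.0593},{"dx":0.2503,"dy":-0.1718,"dz":-0.4706,"rx":0.0325,"ry":-0.3361,"rz":0.0593},{"dx":0.2503,"dy":-0.1718,"dz":-0.4706,"rx":0.0325,"ry":-0.3361,"rz":0.0593},{"dx":0.2503,"dy":-0.1718,"dz":-0.4706,"rx":0.0325,"ry":-0.3361,"rz":0.0593},{"dx":0.2503,"dy":-0.1718,"dz":-0.4706,"rx":0.0325,"ry":-0.3361,"rz":0.0593},{"dx":0.2503,"dy":-0.1718,"dz":-0.4706,"rx":0.0325,"ry":-0.3361,"rz":0.0593},{"dx":0.2503,"dy":-0.1718,"dz":-0.4706,"rx":0.0325,"ry":-0.3361,"rz":0.0593},{"dx":0.2503,"dy":-0.1718,"dz":-0.4706,"rx":0.0325,"ry":-0.3361,"rz":0.0593}], fingers=85.4)

```text
t: 0.98
position: [329.9, -419.5, 300.1]
ee_rot: [-80.0, 6.0, 169.0]
contact_force: [0.4, -0.6, 0.4]
gripper_width: 85.2
```

Request:
apply_moves(commands=[{"dx":-0.132,"dy":-0.0391,"dz":-0.5903,"rx":0.0325,"ry":-0.3362,"rz":0.0592},{"dx":-0.132,"dy":-0.0391,"dz":-0.5903,"rx":0.0325,"ry":-0.3362,"rz":0.0592},{"dx":-0.132,"dy":-0.0391,"dz":-0.5903,"rx":0.0325,"ry":-0.3362,"rz":0.0592},{"dx":-0.132,"dy":-0.0391,"dz":-0.5903,"rx":0.0325,"ry":-0.3362,"rz":0.0592},{"dx":-0.132,"dy":-0.0391,"dz":-0.5903,"rx":0.0325,"ry":-0.3362,"rz":0.0592},{"dx":-0.132,"dy":-0.0391,"dz":-0.5903,"rx":0.0325,"ry":-0.3362,"rz":0.0592},{"dx":-0.132,"dy":-0.0391,"dz":-0.5903,"rx":0.0325,"ry":-0.3362,"rz":0.0592},{"dx":-0.132,"dy":-0.0391,"dz":-0.5903,"rx":0.0325,"ry":-0.3362,"rz":0.0592},{"dx":-0.132,"dy":-0.0391,"dz":-0.5903,"rx":0.0325,"ry":-0.3362,"rz":0.0592},{"dx":-0.132,"dy":-0.0391,"dz":-0.5903,"rx":0.0325,"ry":-0.3362,"rz":0.0592}])

```text
t: 1.82
position: [429.8, -199.8, 280.1]
ee_rot: [-70.0, 0.0, -130.0]
contact_force: [-0.2, -1.5, 0.3]
gripper_width: 85.4
```

Request:
apply_moves(commands=[{"dx":-0.6867,"dy":0.0806,"dz":-0.4099,"rx":0.1621,"ry":-0.1507,"rz":0.1055},{"dx":-0.6867,"dy":0.0806,"dz":-0.4099,"rx":0.1621,"ry":-0.1507,"rz":0.1055},{"dx":-0.6867,"dy":0.0806,"dz":-0.4099,"rx":0.1621,"ry":-0.1507,"rz":0.1055},{"dx":-0.6867,"dy":0.0806,"dz":-0.4099,"rx":0.1621,"ry":-0.1507,"rz":0.1055},{"dx":-0.6867,"dy":0.0806,"dz":-0.4099,"rx":0.1621,"ry":-0.1507,"rz":0.1055},{"dx":-0.6867,"dy":0.0806,"dz":-0.4099,"rx":0.1621,"ry":-0.1507,"rz":0.1055},{"dx":-0.6867,"dy":0.0806,"dz":-0.4099,"rx":0.1621,"ry":-0.1507,"rz":0.1055},{"dx":-0.6867,"dy":0.0806,"dz":-0.4099,"rx":0.1621,"ry":-0.1507,"rz":0.1055},{"dx":-0.6867,"dy":0.0806,"dz":-0.4099,"rx":0.1621,"ry":-0.1507,"rz":0.1055},{"dx":-0.6867,"dy":0.0806,"dz":-0.4099,"rx":0.1621,"ry":-0.1507,"rz":0.1055}])

```text
t: 2.65
position: [511.8, 110.9, 210.6]
ee_rot: [-41.6, -0.4, -97.7]
contact_force: [-0.5, -0.9, 0.2]
gripper_width: 85.4
```

Run:
```python
from h import *
obs()
im=r.camera("wrist");cv2.imwrite("pics/w1.png",cv2.resize(im,(784,588)))
o=obs();print(o["joint_velocities"],o["ee_rot"])
```

```text
t 2.65 pos [511.8 110.9 210.6] err [14.8  8.6 17. ] rot err [-1.6  0.  -0.6] j [ 56. -50. -62.  49. -62.   9.] F [-0.48 -0.92  0.19] w 85.35958990632979
t 2.7 pos [511.9 110.1 211.5] err [14.9  7.8 17.9] rot err [-1.6  0.1 -0.6] j [ 56. -50. -62.  49. -62.   9.] F [ 0.11 -0.54 -0.22] w 85.36014407966287
[-1.26582069 -1.89925037  0.29929488 -0.07989953  0.1413232   1.19398957] [-41.58506954  -0.30815897 -97.7350874 ]
```

View pics/w1.png

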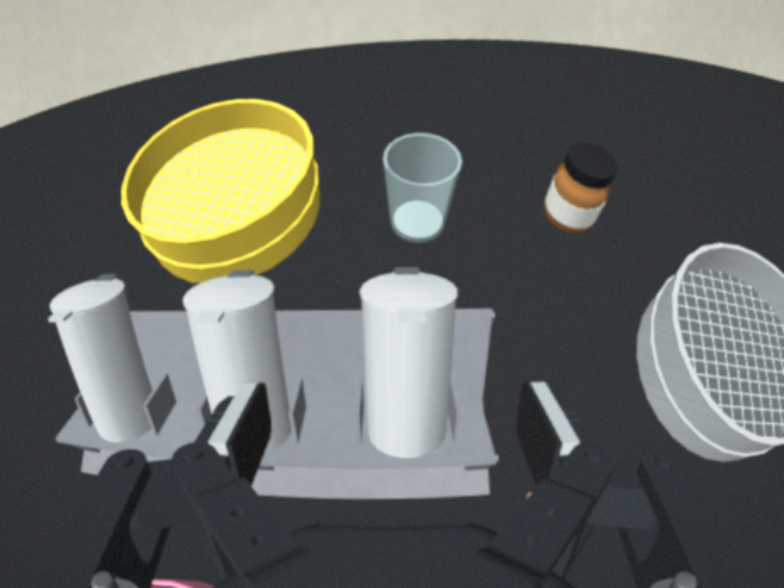

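The wrist view shows the three shut pots in the rack at (95,360), (235,360) and (408,365), the small grey sieve at the right (720,350) with the jar and beaker beyond it, and fingers that straddle pot 0. Joint 3 sits at its limit, so I'll take a steeper approach. First I'll check the prediction against this view.

```bash
sed -i 's/^TH=40/TH=52/' h.py
cat >> h.py <<'E'
def wproj(P,pos,rot):
    c=r.calibration("wrist");K=np.array(c["intrinsics"]);M=np.array(c["mount"])
    R=Ro.from_euler("xyz",rot,degrees=True).as_matrix();t=R.T@(np.array(P)-pos)
    q=M[:3,:3].T@(t-M[:3,3]);a=np.arctan2(np.hypot(q[0],q[1]),q[2]);u=q[:2]/np.hypot(q[0],q[1])
    return K[:2,2]+K[0,0]*a*u
def setcmd():
    o=r.get_obs();json.dump({"p":list(o["position"]),"R":Ro.from_euler("xyz",o["ee_rot"],degrees=True).as_matrix().tolist()},open("cmd.json","w"))
E
python3 - <<'E'
from h import *
o=r.get_obs()
for i in range(3):print(i,"lid c",1.4*wproj(place(i)+114*AX,o["position"],o["ee_rot"]),"bot c",1.4*wproj(place(i),o["position"],o["ee_rot"]))
print("sieve",1.4*wproj([543.5,-226,75],o["position"],o["ee_rot"]))
a=cv2.imread("pics/w1.png");g=cv2.cvtColor(a,cv2.COLOR_BGR2GRAY)
for v in(320,360,400):print(v,[int(x) for x in np.where(np.abs(np.diff(g[v,340:480].astype(int)))>14)[0]+340])
setcmd();plan(grasp(0,back=70),grasp(0))
E
```

```text
0 lid c [405.58509456 297.20945527] bot c [403.43486788 436.50417182]
1 lid c [224.91266496 297.89006925] bot c [252.42814928 433.02291769]
2 lid c [ 84.68986348 298.43402406] bot c [126.29870582 422.10840923]
sieve [756.36192087 337.08282469]
320 []
360 []
400 [359, 360, 362, 363, 364]
d [0.0222, 0.1974, -0.1022] r [-0.0579, -0.0008, 0.0031] | mm 89 deg 10 to [542.3  96.6 128.6]
d [0.0, 0.175, 0.0] r [0.0, 0.0, -0.0] | mm 70 deg 0 to [585.   91.2  73.4]
```

```bash
sed -i 's/^place=.*/MID=MID-1.4*ry\n&/' h.py
python3 - <<'E'
from h import *
setcmd();plan(grasp(0,back=70),grasp(0))
E
```

```text
d [0.0257, 0.1975, -0.1022] r [-0.0579, -0.0008, 0.0031] | mm 90 deg 10 to [542.1  95.2 128.6]
d [0.0, 0.175, 0.0] r [0.0, 0.0, -0.0] | mm 70 deg 0 to [584.8  89.8  73.4]
```

Request:
apply_moves(commands=[{"dx":0.0257,"dy":0.1975,"dz":-0.1022,"rx":-0.0579,"ry":-0.0008,"rz":0.0031},{"dx":0.0257,"dy":0.1975,"dz":-0.1022,"rx":-0.0579,"ry":-0.0008,"rz":0.0031},{"dx":0.0257,"dy":0.1975,"dz":-0.1022,"rx":-0.0579,"ry":-0.0008,"rz":0.0031},{"dx":0.0257,"dy":0.1975,"dz":-0.1022,"rx":-0.0579,"ry":-0.0008,"rz":0.0031},{"dx":0.0257,"dy":0.1975,"dz":-0.1022,"rx":-0.0579,"ry":-0.0008,"rz":0.0031},{"dx":0.0257,"dy":0.1975,"dz":-0.1022,"rx":-0.0579,"ry":-0.0008,"rz":0.0031},{"dx":0.0257,"dy":0.1975,"dz":-0.1022,"rx":-0.0579,"ry":-0.0008,"rz":0.0031},{"dx":0.0257,"dy":0.1975,"dz":-0.1022,"rx":-0.0579,"ry":-0.0008,"rz":0.0031},{"dx":0.0257,"dy":0.1975,"dz":-0.1022,"rx":-0.0579,"ry":-0.0008,"rz":0.0031},{"dx":0.0257,"dy":0.1975,"dz":-0.1022,"rx":-0.0579,"ry":-0.0008,"rz":0.0031}])

```text
t: 3.53
position: [542.2, 95.8, 130.0]
ee_rot: [-51.9, 0.1, -97.1]
contact_force: [0.1, 0.1, 0.2]
gripper_width: 85.3
```

Run:
```python
from h import *
p,R=load();g=grasp(0,back=70);json.dump({"p":g[0].tolist(),"R":g[1].tolist()},open("cmd.json","w"));o=obs()
print("F base",o["contact_force"])
```

```text
t 3.5333 pos [542.2  95.8 130. ] err [0.1 0.6 1.4] rot err [ 0.1 -0.1  0.1] j [ 46. -38. -57.  39. -52.  18.] F [0.13 0.06 0.16] w 85.26666254772773
F base [0.12597065 0.06004403 0.16470941]
```

Request:
apply_moves(commands=[{"dy":0.03},{"dy":0.06},{"dy":0.085},{"dy":0.11},{"dy":0.13},{"dy":0.15},{"dy":0.165},{"dy":0.175},{"dy":0.175},{"dy":0.175}])

```text
schema error: expected keys dx, dy, dz, rx, ry, rz
```

Request:
apply_moves(commands=[{},{},{},{},{},{},{},{},{},{}], fingers=50)

```text
schema error: expected keys dx, dy, dz, rx, ry, rz
```

Run:
```python
from h import *
g=grasp(0);json.dump({"p":g[0].tolist(),"R":g[1].tolist()},open("cmd.json","w"));o=obs();print(o["moment"])
cv2.imwrite("pics/w2.png",r.camera("wrist"))
```

```text
t 3.5333 pos [542.2  95.8 130. ] err [-42.6   6.   56.5] rot err [ 0.1 -0.1  0.1] j [ 46. -38. -57.  39. -52.  18.] F [0.13 0.06 0.16] w 85.26666254772773
[ 0.15441017  1.69446138 -0.0065214 ]
```

View pics/w2.png

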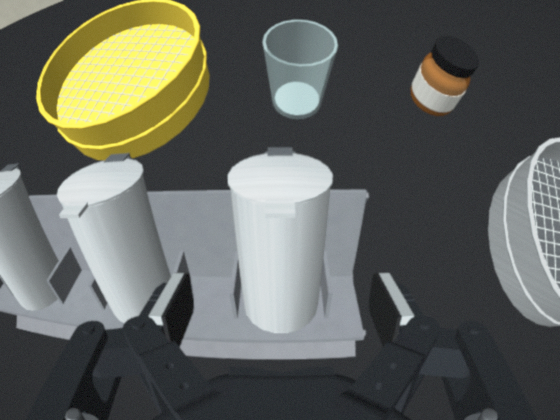

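The pot between the open pads is centred: its axis is at column 281 and the pad midpoint at about 284. The two moves were refused because every row needs all six keys.

Request:
apply_moves(commands=[{"dx":0,"dy":0.03,"dz":0,"rx":0,"ry":0,"rz":0},{"dx":0,"dy":0.06,"dz":0,"rx":0,"ry":0,"rz":0},{"dx":0,"dy":0.085,"dz":0,"rx":0,"ry":0,"rz":0},{"dx":0,"dy":0.11,"dz":0,"rx":0,"ry":0,"rz":0},{"dx":0,"dy":0.13,"dz":0,"rx":0,"ry":0,"rz":0},{"dx":0,"dy":0.15,"dz":0,"rx":0,"ry":0,"rz":0},{"dx":0,"dy":0.165,"dz":0,"rx":0,"ry":0,"rz":0},{"dx":0,"dy":0.175,"dz":0,"rx":0,"ry":0,"rz":0},{"dx":0,"dy":0.175,"dz":0,"rx":0,"ry":0,"rz":0},{"dx":0,"dy":0.175,"dz":0,"rx":0,"ry":0,"rz":0}])

```text
t: 4.42
position: [585.1, 89.9, 74.2]
ee_rot: [-51.9, -0.0, -97.1]
contact_force: [0.6, 0.4, -0.3]
gripper_width: 85.6
```

Request:
apply_moves(commands=[{"dx":0,"dy":0,"dz":0,"rx":0,"ry":0,"rz":0},{"dx":0,"dy":0,"dz":0,"rx":0,"ry":0,"rz":0},{"dx":0,"dy":0,"dz":0,"rx":0,"ry":0,"rz":0},{"dx":0,"dy":0,"dz":0,"rx":0,"ry":0,"rz":0},{"dx":0,"dy":0,"dz":0,"rx":0,"ry":0,"rz":0},{"dx":0,"dy":0,"dz":0,"rx":0,"ry":0,"rz":0},{"dx":0,"dy":0,"dz":0,"rx":0,"ry":0,"rz":0},{"dx":0,"dy":0,"dz":0,"rx":0,"ry":0,"rz":0},{"dx":0,"dy":0,"dz":0,"rx":0,"ry":0,"rz":0},{"dx":0,"dy":0,"dz":0,"rx":0,"ry":0,"rz":0}], fingers=50)

```text
t: 5.25
position: [585.0, 90.4, 75.3]
ee_rot: [-51.9, 0.0, -97.1]
contact_force: [-15.4, 1.7, 8.2]
gripper_width: 57.4
```

Run:
```python
from h import *
o=obs();print(o["moment"])
```

```text
t 5.25 pos [585.   90.4  75.3] err [0.1 0.6 1.8] rot err [ 0.1 -0.1  0.1] j [ 39. -27. -57.  44. -40.  14.] F [-15.36   1.67   8.2 ] w 57.38368815233591
[ 0.42206621  4.26024542 -0.14232337]
```

Request:
apply_moves(commands=[{"dx":0,"dy":-0.014,"dz":0.011,"rx":0,"ry":0,"rz":0},{"dx":0,"dy":-0.035,"dz":0.027,"rx":0,"ry":0,"rz":0},{"dx":0,"dy":-0.06,"dz":0.047,"rx":0,"ry":0,"rz":0},{"dx":0,"dy":-0.085,"dz":0.066,"rx":0,"ry":0,"rz":0},{"dx":0,"dy":-0.11,"dz":0.086,"rx":0,"ry":0,"rz":0},{"dx":0,"dy":-0.128,"dz":0.1,"rx":0,"ry":0,"rz":0},{"dx":0,"dy":-0.138,"dz":0.1078,"rx":0,"ry":0,"rz":0},{"dx":0,"dy":-0.138,"dz":0.1078,"rx":0,"ry":0,"rz":0},{"dx":0,"dy":-0.138,"dz":0.1078,"rx":0,"ry":0,"rz":0},{"dx":0,"dy":-0.138,"dz":0.1078,"rx":0,"ry":0,"rz":0}])

```text
t: 6.08
position: [584.6, 89.6, 142.9]
ee_rot: [-52.0, -0.1, -97.1]
contact_force: [0.1, 0.8, -3.6]
gripper_width: 57.0
```

Run:
```python
from h import *
F=[]
for i in range(8):
    F.append(r.get_obs()["contact_force"]);r.camera("side") if i%1==0 else 0
print(np.round(F,2).tolist(),np.mean(F,0),np.std(F,0))
cv2.imwrite("pics/s1.png",r.camera("side"));obs()
```

```text
[[0.14, 0.8, -3.6], [0.46, -0.14, -4.56], [-0.14, 0.32, -3.93], [0.69, 0.16, -4.25], [-0.52, 0.52, -3.68], [-0.66, 0.06, -4.42], [0.33, 0.1, -4.0], [-0.8, 0.04, -4.5]] [-0.0626078   0.2325717  -4.11744541] [0.51935803 0.28347222 0.34541953]
t 6.5333 pos [585.   89.9 144.1] err [ 0.1  0.2 70.7] rot err [ 0.1 -0.1  0.1] j [ 41. -30. -51.  38. -48.  22.] F [ 0.25  0.53 -4.2 ] w 57.138504100065035
```

```bash
cat >> h.py <<'E'
def lp(L,az,H,past=21):  # tool pose with pot at lean L, azimuth az, hinge at H
    R=Rt(TH+L-35,az);f=np.array([np.cos(np.radians(az)),np.sin(np.radians(az)),0]);l=np.radians(L)
    a=np.sin(l)*f+np.cos(l)*ez;x=np.cos(l)*f-np.sin(l)*ez
    return np.array(H)-(42*a+31*x-past*R[:,1]),R
AZ=-5;FA=np.array([np.cos(np.radians(AZ)),np.sin(np.radians(AZ)),0]);C=np.array([543.5,-227,0])
hs=lambda z,off=-40:C+off*FA+z*ez
E
python3 - <<'E'
from h import *
g=grasp(0,up=70);json.dump({"p":g[0].tolist(),"R":g[1].tolist()},open("cmd.json","w"))
plan(lp(60,AZ,hs(200)),lp(85,AZ,hs(130)),lp(105,AZ,hs(125)),lp(125,AZ,hs(125)))
E
```

```text
d [0.8072, -0.2183, -0.109] r [-0.1389, -0.0114, 0.0054] | mm 337 deg 25 to [ 456.7 -219.4  185.4]
d [-0.0, 0.1177, -0.0317] r [-0.1389, 0.0, 0.0] | mm 49 deg 25 to [ 454.9 -219.3  136.7]
d [-0.0, -0.0304, 0.0069] r [-0.1111, 0.0, 0.0] | mm 12 deg 20 to [ 460.1 -219.7  148. ]
d [-0.0, -0.0427, 0.0043] r [-0.1111, -0.0, 0.0] | mm 17 deg 20 to [ 470.6 -220.6  161.6]
```

Request:
apply_moves(commands=[{"dx":0.0646,"dy":-0.0175,"dz":-0.0087,"rx":-0.0111,"ry":-0.0009,"rz":0.0004},{"dx":0.1453,"dy":-0.0393,"dz":-0.0196,"rx":-0.025,"ry":-0.0021,"rz":0.001},{"dx":0.2341,"dy":-0.0633,"dz":-0.0316,"rx":-0.0403,"ry":-0.0033,"rz":0.0016},{"dx":0.3229,"dy":-0.0873,"dz":-0.0436,"rx":-0.0556,"ry":-0.0046,"rz":0.0022},{"dx":0.4117,"dy":-0.1113,"dz":-0.0556,"rx":-0.0708,"ry":-0.0058,"rz":0.0028},{"dx":0.5005,"dy":-0.1353,"dz":-0.0676,"rx":-0.0861,"ry":-0.0071,"rz":0.0033},{"dx":0.5893,"dy":-0.1594,"dz":-0.0796,"rx":-0.1014,"ry":-0.0083,"rz":0.0039},{"dx":0.678,"dy":-0.1834,"dz":-0.0916,"rx":-0.1167,"ry":-0.0096,"rz":0.0045},{"dx":0.7588,"dy":-0.2052,"dz":-0.1025,"rx":-0.1306,"ry":-0.0107,"rz":0.0051},{"dx":0.8072,"dy":-0.2183,"dz":-0.109,"rx":-0.1389,"ry":-0.0114,"rz":0.0054}])

```text
t: 7.37
position: [456.8, -222.4, 187.7]
ee_rot: [-77.0, -0.0, -95.0]
contact_force: [0.6, -0.2, -4.2]
gripper_width: 57.1
```

Request:
apply_moves(commands=[{"dx":0,"dy":0.015,"dz":-0.004,"rx":-0.018,"ry":0,"rz":0},{"dx":0,"dy":0.031,"dz":-0.0083,"rx":-0.0366,"ry":0,"rz":0},{"dx":0,"dy":0.047,"dz":-0.0127,"rx":-0.0555,"ry":0,"rz":0},{"dx":0,"dy":0.063,"dz":-0.017,"rx":-0.0744,"ry":0,"rz":0},{"dx":0,"dy":0.079,"dz":-0.0213,"rx":-0.0932,"ry":0,"rz":0},{"dx":0,"dy":0.095,"dz":-0.0256,"rx":-0.1121,"ry":0,"rz":0},{"dx":0,"dy":0.11,"dz":-0.0296,"rx":-0.1298,"ry":0,"rz":0},{"dx":0,"dy":0.1177,"dz":-0.0317,"rx":-0.1389,"ry":0,"rz":0},{"dx":0,"dy":0.1177,"dz":-0.0317,"rx":-0.1389,"ry":0,"rz":0},{"dx":0,"dy":0.1177,"dz":-0.0317,"rx":-0.1389,"ry":0,"rz":0}])

```text
t: 8.2
position: [456.3, -219.5, 137.0]
ee_rot: [-101.9, -0.0, -94.9]
contact_force: [0.0, 0.8, -4.1]
gripper_width: 57.3
```

Run:
```python
from h import *
p,R=lp(85,AZ,hs(130));json.dump({"p":p.tolist(),"R":R.tolist()},open("cmd.json","w"))
obs();cv2.imwrite("pics/s2.png",cv2.resize(r.camera("side")[100:310,170:450],None,fx=2.4,fy=2.4,interpolation=2))
```

```text
t 8.2 pos [ 456.3 -219.5  137. ] err [ 1.4 -0.2  0.3] rot err [ 0.1 -0.1 -0.1] j [ -3.  -1.  -9.  -0. -94.  88.] F [ 0.03  0.79 -4.13] w 57.30464424521616
```

View pics/s2.png

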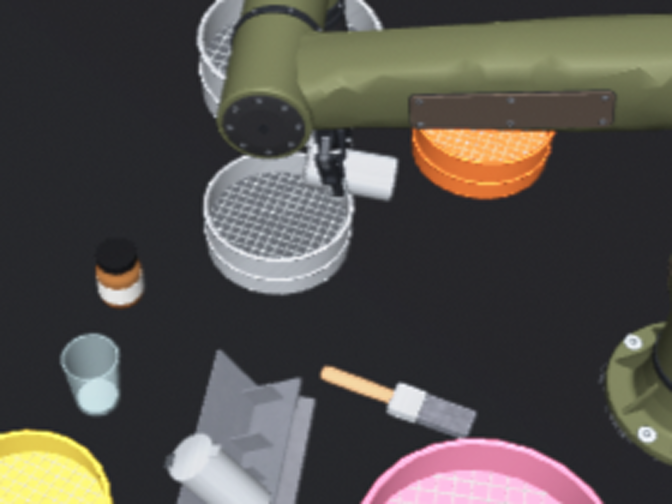

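The pot is level at about (355,172) with its mouth over the robot-side half of the small grey sieve, whose rim centre is at (278,206). Next I tip it slowly.

Request:
apply_moves(commands=[{"dx":0,"dy":-0.003,"dz":0.0007,"rx":-0.011,"ry":0,"rz":0},{"dx":0,"dy":-0.006,"dz":0.0014,"rx":-0.022,"ry":0,"rz":0},{"dx":0,"dy":-0.009,"dz":0.0021,"rx":-0.033,"ry":0,"rz":0},{"dx":0,"dy":-0.012,"dz":0.0028,"rx":-0.044,"ry":0,"rz":0},{"dx":0,"dy":-0.015,"dz":0.0035,"rx":-0.055,"ry":0,"rz":0},{"dx":0,"dy":-0.018,"dz":0.0042,"rx":-0.066,"ry":0,"rz":0},{"dx":0,"dy":-0.021,"dz":0.0049,"rx":-0.077,"ry":0,"rz":0},{"dx":0,"dy":-0.024,"dz":0.0056,"rx":-0.088,"ry":0,"rz":0},{"dx":0,"dy":-0.027,"dz":0.0063,"rx":-0.1,"ry":0,"rz":0},{"dx":0,"dy":-0.0304,"dz":0.0069,"rx":-0.1111,"ry":0,"rz":0}])

```text
t: 9.08
position: [461.5, -220.0, 149.8]
ee_rot: [-121.8, -0.0, -94.9]
contact_force: [1.2, 0.0, -3.8]
gripper_width: 57.1
```

Request:
apply_moves(commands=[{"dx":0,"dy":-0.0055,"dz":0.0005,"rx":-0.014,"ry":0,"rz":0},{"dx":0,"dy":-0.011,"dz":0.001,"rx":-0.028,"ry":0,"rz":0},{"dx":0,"dy":-0.0165,"dz":0.0016,"rx":-0.042,"ry":0,"rz":0},{"dx":0,"dy":-0.022,"dz":0.0022,"rx":-0.056,"ry":0,"rz":0},{"dx":0,"dy":-0.0275,"dz":0.0028,"rx":-0.07,"ry":0,"rz":0},{"dx":0,"dy":-0.033,"dz":0.0034,"rx":-0.084,"ry":0,"rz":0},{"dx":0,"dy":-0.0385,"dz":0.004,"rx":-0.098,"ry":0,"rz":0},{"dx":0,"dy":-0.0427,"dz":0.0043,"rx":-0.1111,"ry":0,"rz":0},{"dx":0,"dy":-0.0427,"dz":0.0043,"rx":-0.1111,"ry":0,"rz":0},{"dx":0,"dy":-0.0427,"dz":0.0043,"rx":-0.1111,"ry":0,"rz":0}])

```text
t: 9.92
position: [471.8, -220.8, 162.4]
ee_rot: [-141.8, -0.0, -94.9]
contact_force: [-0.4, 0.3, -2.1]
gripper_width: 57.1
```

Run:
```python
from h import *
p,R=lp(125,AZ,hs(125));json.dump({"p":p.tolist(),"R":R.tolist()},open("cmd.json","w"))
F=[]
for i in range(5):F.append(r.get_obs()["contact_force"]);im=r.camera("side")
print(np.mean(F,0))
obs();cv2.imwrite("pics/s3.png",cv2.resize(im[100:310,170:450],None,fx=2.4,fy=2.4,interpolation=2))
```

```text
[-0.21485762  0.44096086 -1.51514726]
t 10.1667 pos [ 471.5 -220.8  163.3] err [ 0.8 -0.1  1.7] rot err [ 0.2 -0.1 -0.1] j [  -4.   33.   22.   -1. -130.   88.] F [ 0.82  1.47 -2.69] w 57.159663764047984
```

View pics/s3.png

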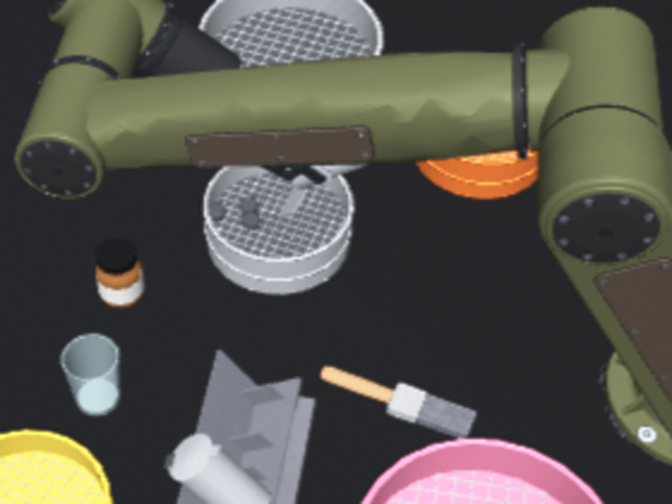

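Three dark balls lie on the mesh at (218,212), (250,207) and (250,220), and the force has dropped from 4.1 to about 2 N. Pot 0 is emptied, so I'll return it.

Run:
```python
from h import *
plan(lp(65,AZ,hs(215)),grasp(0,up=80),grasp(0,up=0),grasp(0,back=90),grasp(1,back=90),grasp(1))
```

```text
d [0.0, -0.0365, -0.1079] r [0.3333, -0.0, 0.0] | mm 46 deg 60 to [ 455.6 -219.3  204.5]
d [-0.7979, 0.162, 0.2343] r [0.1667, 0.0116, -0.0049] | mm 339 deg 30 to [584.8  89.8 153.4]
d [0.0, 0.1576, -0.1231] r [-0.0, 0.0, -0.0] | mm 80 deg 0 to [584.8  89.8  73.4]
d [-0.0, -0.225, -0.0] r [-0.0, 0.0, -0.0] | mm 90 deg 0 to [529.9  96.8 144.3]
d [-0.2875, 0.0, -0.0] r [-0.0, 0.0, -0.0] | mm 115 deg 0 to [544.4 210.8 144.3]
d [0.0, 0.225, -0.0] r [-0.0, 0.0, -0.0] | mm 90 deg 0 to [599.4 203.8  73.4]
```

Request:
apply_moves(commands=[{"dx":0,"dy":-0.0036,"dz":-0.0108,"rx":0.0333,"ry":0,"rz":0},{"dx":0,"dy":-0.0073,"dz":-0.0216,"rx":0.0667,"ry":0,"rz":0},{"dx":0,"dy":-0.011,"dz":-0.0324,"rx":0.1,"ry":0,"rz":0},{"dx":0,"dy":-0.0146,"dz":-0.0432,"rx":0.1333,"ry":0,"rz":0},{"dx":0,"dy":-0.0182,"dz":-0.054,"rx":0.1667,"ry":0,"rz":0},{"dx":0,"dy":-0.0219,"dz":-0.0647,"rx":0.2,"ry":0,"rz":0},{"dx":0,"dy":-0.0256,"dz":-0.0755,"rx":0.2333,"ry":0,"rz":0},{"dx":0,"dy":-0.0292,"dz":-0.0863,"rx":0.2667,"ry":0,"rz":0},{"dx":0,"dy":-0.0328,"dz":-0.0971,"rx":0.3,"ry":0,"rz":0},{"dx":0,"dy":-0.0365,"dz":-0.1079,"rx":0.3333,"ry":0,"rz":0}])

```text
t: 11.0
position: [456.0, -219.5, 207.0]
ee_rot: [-81.5, -0.0, -94.9]
contact_force: [-0.5, 0.8, -0.8]
gripper_width: 57.2
```

Request:
apply_moves(commands=[{"dx":-0.0638,"dy":0.013,"dz":0.0187,"rx":0.0133,"ry":0.0009,"rz":-0.0004},{"dx":-0.1436,"dy":0.0292,"dz":0.0422,"rx":0.03,"ry":0.0021,"rz":-0.0009},{"dx":-0.2314,"dy":0.047,"dz":0.0679,"rx":0.0483,"ry":0.0034,"rz":-0.0014},{"dx":-0.3192,"dy":0.0648,"dz":0.0937,"rx":0.0667,"ry":0.0046,"rz":-0.002},{"dx":-0.4069,"dy":0.0826,"dz":0.1195,"rx":0.085,"ry":0.0059,"rz":-0.0025},{"dx":-0.4947,"dy":0.1004,"dz":0.1453,"rx":0.1034,"ry":0.0072,"rz":-0.003},{"dx":-0.5825,"dy":0.1183,"dz":0.171,"rx":0.1217,"ry":0.0085,"rz":-0.0036},{"dx":-0.6702,"dy":0.1361,"dz":0.1968,"rx":0.14,"ry":0.0097,"rz":-0.0041},{"dx":-0.75,"dy":0.1523,"dz":0.2202,"rx":0.1567,"ry":0.0109,"rz":-0.0046},{"dx":-0.7979,"dy":0.162,"dz":0.2343,"rx":0.1667,"ry":0.0116,"rz":-0.0049}])

```text
t: 11.83
position: [584.3, 92.8, 153.2]
ee_rot: [-51.8, -0.0, -96.9]
contact_force: [-0.1, -0.7, -1.4]
gripper_width: 57.1
```

Request:
apply_moves(commands=[{"dx":0,"dy":0.008,"dz":-0.0063,"rx":0,"ry":0,"rz":0},{"dx":0,"dy":0.028,"dz":-0.0219,"rx":0,"ry":0,"rz":0},{"dx":0,"dy":0.053,"dz":-0.0414,"rx":0,"ry":0,"rz":0},{"dx":0,"dy":0.078,"dz":-0.0609,"rx":0,"ry":0,"rz":0},{"dx":0,"dy":0.103,"dz":-0.0805,"rx":0,"ry":0,"rz":0},{"dx":0,"dy":0.123,"dz":-0.0961,"rx":0,"ry":0,"rz":0},{"dx":0,"dy":0.138,"dz":-0.1078,"rx":0,"ry":0,"rz":0},{"dx":0,"dy":0.148,"dz":-0.1156,"rx":0,"ry":0,"rz":0},{"dx":0,"dy":0.155,"dz":-0.1211,"rx":0,"ry":0,"rz":0},{"dx":0,"dy":0.1576,"dz":-0.1231,"rx":0,"ry":0,"rz":0}])

```text
t: 12.67
position: [585.3, 89.3, 75.7]
ee_rot: [-51.8, -0.1, -97.2]
contact_force: [-35.1, 0.3, 17.4]
gripper_width: 56.8
```

Run:
```python
from h import *
g=grasp(0);json.dump({"p":g[0].tolist(),"R":g[1].tolist()},open("cmd.json","w"));obs()
```

```text
t 12.6667 pos [585.3  89.3  75.7] err [ 0.4 -0.5  2.3] rot err [ 0.2 -0.1 -0. ] j [ 39. -27. -57.  44. -40.  14.] F [-35.08   0.32  17.41] w 56.81779575876165
```

Request:
apply_moves(commands=[{"dx":0,"dy":0,"dz":0,"rx":0,"ry":0,"rz":0},{"dx":0,"dy":0,"dz":0,"rx":0,"ry":0,"rz":0},{"dx":0,"dy":0,"dz":0,"rx":0,"ry":0,"rz":0},{"dx":0,"dy":0,"dz":0,"rx":0,"ry":0,"rz":0},{"dx":0,"dy":0,"dz":0,"rx":0,"ry":0,"rz":0},{"dx":0,"dy":0,"dz":0,"rx":0,"ry":0,"rz":0},{"dx":0,"dy":0,"dz":0,"rx":0,"ry":0,"rz":0},{"dx":0,"dy":0,"dz":0,"rx":0,"ry":0,"rz":0},{"dx":0,"dy":0,"dz":0,"rx":0,"ry":0,"rz":0},{"dx":0,"dy":0,"dz":0,"rx":0,"ry":0,"rz":0}], fingers=85.4)

```text
t: 13.5
position: [585.1, 90.0, 74.2]
ee_rot: [-51.9, -0.0, -97.1]
contact_force: [-0.1, 0.0, -0.4]
gripper_width: 85.3
```

Request:
apply_moves(commands=[{"dx":0,"dy":-0.02,"dz":0,"rx":0,"ry":0,"rz":0},{"dx":0,"dy":-0.045,"dz":0,"rx":0,"ry":0,"rz":0},{"dx":0,"dy":-0.075,"dz":0,"rx":0,"ry":0,"rz":0},{"dx":0,"dy":-0.11,"dz":0,"rx":0,"ry":0,"rz":0},{"dx":0,"dy":-0.15,"dz":0,"rx":0,"ry":0,"rz":0},{"dx":0,"dy":-0.19,"dz":0,"rx":0,"ry":0,"rz":0},{"dx":0,"dy":-0.225,"dz":0,"rx":0,"ry":0,"rz":0},{"dx":0,"dy":-0.225,"dz":0,"rx":0,"ry":0,"rz":0},{"dx":0,"dy":-0.225,"dz":0,"rx":0,"ry":0,"rz":0},{"dx":0,"dy":-0.225,"dz":0,"rx":0,"ry":0,"rz":0}])

```text
t: 14.33
position: [530.0, 96.8, 144.1]
ee_rot: [-52.0, -0.0, -97.1]
contact_force: [-0.8, 0.5, 0.1]
gripper_width: 85.3
```

Request:
apply_moves(commands=[{"dx":-0.03,"dy":0,"dz":0,"rx":0,"ry":0,"rz":0},{"dx":-0.07,"dy":0,"dz":0,"rx":0,"ry":0,"rz":0},{"dx":-0.12,"dy":0,"dz":0,"rx":0,"ry":0,"rz":0},{"dx":-0.17,"dy":0,"dz":0,"rx":0,"ry":0,"rz":0},{"dx":-0.22,"dy":0,"dz":0,"rx":0,"ry":0,"rz":0},{"dx":-0.26,"dy":0,"dz":0,"rx":0,"ry":0,"rz":0},{"dx":-0.2875,"dy":0,"dz":0,"rx":0,"ry":0,"rz":0},{"dx":-0.2875,"dy":0,"dz":0,"rx":0,"ry":0,"rz":0},{"dx":-0.2875,"dy":0,"dz":0,"rx":0,"ry":0,"rz":0},{"dx":-0.2875,"dy":0,"dz":0,"rx":0,"ry":0,"rz":0}])

```text
t: 15.17
position: [544.2, 210.1, 144.3]
ee_rot: [-52.0, -0.1, -97.2]
contact_force: [-0.2, -0.5, 0.3]
gripper_width: 85.7
```

Run:
```python
from h import *
g=grasp(1,back=90);json.dump({"p":g[0].tolist(),"R":g[1].tolist()},open("cmd.json","w"));obs()
cv2.imwrite("pics/w3.png",r.camera("wrist"))
```

```text
t 15.1667 pos [544.2 210.1 144.3] err [-0.2 -0.7 -0.1] rot err [ 0.  -0.1  0. ] j [ 57. -26. -49.  42. -56.   6.] F [-0.19 -0.48  0.33] w 85.71984777737963
```

View pics/w3.png

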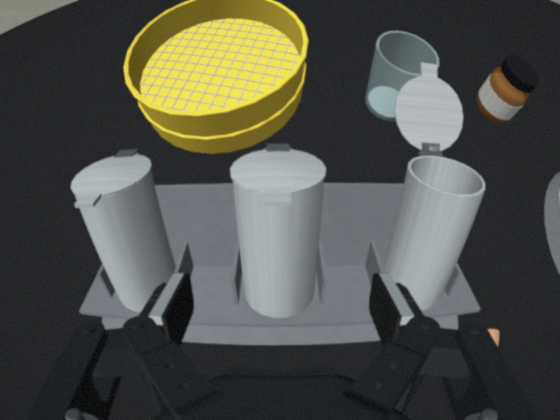

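Pot 0 is back home between its cheeks, at (440,230), with its lid hanging open. Pot 1 at (278,230) is centred between the pads, so it is next.

Request:
apply_moves(commands=[{"dx":0,"dy":0.03,"dz":0,"rx":0,"ry":0,"rz":0},{"dx":0,"dy":0.07,"dz":0,"rx":0,"ry":0,"rz":0},{"dx":0,"dy":0.11,"dz":0,"rx":0,"ry":0,"rz":0},{"dx":0,"dy":0.14,"dz":0,"rx":0,"ry":0,"rz":0},{"dx":0,"dy":0.17,"dz":0,"rx":0,"ry":0,"rz":0},{"dx":0,"dy":0.195,"dz":0,"rx":0,"ry":0,"rz":0},{"dx":0,"dy":0.21,"dz":0,"rx":0,"ry":0,"rz":0},{"dx":0,"dy":0.2225,"dz":0,"rx":0,"ry":0,"rz":0},{"dx":0,"dy":0.2225,"dz":0,"rx":0,"ry":0,"rz":0},{"dx":0,"dy":0.2225,"dz":0,"rx":0,"ry":0,"rz":0}])

```text
t: 16.05
position: [598.7, 203.9, 75.3]
ee_rot: [-51.9, 0.0, -97.1]
contact_force: [-0.2, 0.0, 0.1]
gripper_width: 85.4
```

Request:
apply_moves(commands=[{"dx":0,"dy":0,"dz":0,"rx":0,"ry":0,"rz":0},{"dx":0,"dy":0,"dz":0,"rx":0,"ry":0,"rz":0},{"dx":0,"dy":0,"dz":0,"rx":0,"ry":0,"rz":0},{"dx":0,"dy":0,"dz":0,"rx":0,"ry":0,"rz":0},{"dx":0,"dy":0,"dz":0,"rx":0,"ry":0,"rz":0},{"dx":0,"dy":0,"dz":0,"rx":0,"ry":0,"rz":0},{"dx":0,"dy":0,"dz":0,"rx":0,"ry":0,"rz":0},{"dx":0,"dy":0,"dz":0,"rx":0,"ry":0,"rz":0},{"dx":0,"dy":0,"dz":0,"rx":0,"ry":0,"rz":0},{"dx":0,"dy":0,"dz":0,"rx":0,"ry":0,"rz":0}], fingers=50)

```text
t: 16.88
position: [598.5, 204.7, 76.2]
ee_rot: [-51.9, 0.0, -97.1]
contact_force: [-12.3, -1.3, 5.9]
gripper_width: 56.9
```

Request:
apply_moves(commands=[{"dx":0,"dy":-0.014,"dz":0.011,"rx":0,"ry":0,"rz":0},{"dx":0,"dy":-0.035,"dz":0.027,"rx":0,"ry":0,"rz":0},{"dx":0,"dy":-0.06,"dz":0.047,"rx":0,"ry":0,"rz":0},{"dx":0,"dy":-0.085,"dz":0.066,"rx":0,"ry":0,"rz":0},{"dx":0,"dy":-0.11,"dz":0.086,"rx":0,"ry":0,"rz":0},{"dx":0,"dy":-0.128,"dz":0.1,"rx":0,"ry":0,"rz":0},{"dx":0,"dy":-0.138,"dz":0.1078,"rx":0,"ry":0,"rz":0},{"dx":0,"dy":-0.138,"dz":0.1078,"rx":0,"ry":0,"rz":0},{"dx":0,"dy":-0.138,"dz":0.1078,"rx":0,"ry":0,"rz":0},{"dx":0,"dy":-0.138,"dz":0.1078,"rx":0,"ry":0,"rz":0}])

```text
t: 17.72
position: [598.3, 203.8, 143.9]
ee_rot: [-52.0, -0.1, -97.1]
contact_force: [-0.5, 0.1, -4.2]
gripper_width: 57.0
```

Run:
```python
from h import *
g=grasp(1,back=1,up=70);json.dump({"p":g[0].tolist(),"R":g[1].tolist()},open("cmd.json","w"))
F=[]
for i in range(8):F.append(r.get_obs()["contact_force"]);r.camera("side")
print(np.mean(F,0),np.std(F,0));obs()
```

```text
[-0.13767214  0.06163997 -4.00783246] [0.35407911 0.38926801 0.41538416]
t 18.1167 pos [598.6 204.1 144.8] err [-0.2  0.2  0.6] rot err [ 0.1 -0.1  0.1] j [ 50. -19. -44.  42. -50.  10.] F [ 0.06 -0.93 -3.27] w 57.35279369231209
```

Run:
```python
from h import *
plan(grasp(1,back=1,up=160),(np.array([530,0,230]),Rt(60,-6)),lp(85,AZ,hs(140)))
```

```text
d [0.0, -0.1773, 0.1385] r [0.0, 0.0, 0.0] | mm 90 deg 0 to [598.7 203.9 234.2]
d [0.5274, -0.057, -0.0901] r [-0.0444, -0.0058, 0.0039] | mm 215 deg 8 to [530   0 230]
d [0.5647, 0.1156, -0.2163] r [-0.2334, -0.0056, 0.0009] | mm 246 deg 42 to [ 454.9 -219.3  146.7]
```

Request:
apply_moves(commands=[{"dx":0,"dy":-0.0177,"dz":0.0139,"rx":0,"ry":0,"rz":0},{"dx":0,"dy":-0.0355,"dz":0.0277,"rx":0,"ry":0,"rz":0},{"dx":0,"dy":-0.0577,"dz":0.0451,"rx":0,"ry":0,"rz":0},{"dx":0,"dy":-0.08,"dz":0.0625,"rx":0,"ry":0,"rz":0},{"dx":0,"dy":-0.1022,"dz":0.0798,"rx":0,"ry":0,"rz":0},{"dx":0,"dy":-0.1244,"dz":0.0972,"rx":0,"ry":0,"rz":0},{"dx":0,"dy":-0.1444,"dz":0.1128,"rx":0,"ry":0,"rz":0},{"dx":0,"dy":-0.16,"dz":0.125,"rx":0,"ry":0,"rz":0},{"dx":0,"dy":-0.171,"dz":0.1336,"rx":0,"ry":0,"rz":0},{"dx":0,"dy":-0.1773,"dz":0.1385,"rx":0,"ry":0,"rz":0}])

```text
t: 18.95
position: [598.6, 204.4, 236.1]
ee_rot: [-51.9, 0.0, -97.1]
contact_force: [-1.1, -0.1, -3.7]
gripper_width: 57.0
```

Request:
apply_moves(commands=[{"dx":0.0422,"dy":-0.0046,"dz":-0.0072,"rx":-0.0036,"ry":-0.0005,"rz":0.0003},{"dx":0.0949,"dy":-0.0103,"dz":-0.0162,"rx":-0.008,"ry":-0.001,"rz":0.0007},{"dx":0.1529,"dy":-0.0165,"dz":-0.0261,"rx":-0.0129,"ry":-0.0017,"rz":0.0011},{"dx":0.211,"dy":-0.0228,"dz":-0.036,"rx":-0.0178,"ry":-0.0023,"rz":0.0016},{"dx":0.269,"dy":-0.0291,"dz":-0.046,"rx":-0.0226,"ry":-0.003,"rz":0.002},{"dx":0.327,"dy":-0.0353,"dz":-0.0559,"rx":-0.0275,"ry":-0.0036,"rz":0.0024},{"dx":0.385,"dy":-0.0416,"dz":-0.0658,"rx":-0.0324,"ry":-0.0042,"rz":0.0028},{"dx":0.443,"dy":-0.0479,"dz":-0.0757,"rx":-0.0373,"ry":-0.0049,"rz":0.0033},{"dx":0.4958,"dy":-0.0536,"dz":-0.0847,"rx":-0.0417,"ry":-0.0055,"rz":0.0037},{"dx":0.5274,"dy":-0.057,"dz":-0.0901,"rx":-0.0444,"ry":-0.0058,"rz":0.0039}])

```text
t: 19.78
position: [529.4, -1.6, 230.8]
ee_rot: [-60.0, 0.0, -95.9]
contact_force: [0.5, 0.9, -4.0]
gripper_width: 57.1
```

Request:
apply_moves(commands=[{"dx":0.0452,"dy":0.0092,"dz":-0.0173,"rx":-0.0187,"ry":-0.0004,"rz":0.0001},{"dx":0.1016,"dy":0.0208,"dz":-0.0389,"rx":-0.042,"ry":-0.001,"rz":0.0002},{"dx":0.1638,"dy":0.0335,"dz":-0.0627,"rx":-0.0677,"ry":-0.0016,"rz":0.0003},{"dx":0.2259,"dy":0.0462,"dz":-0.0865,"rx":-0.0934,"ry":-0.0022,"rz":0.0004},{"dx":0.288,"dy":0.059,"dz":-0.1103,"rx":-0.119,"ry":-0.0029,"rz":0.0005},{"dx":0.3501,"dy":0.0717,"dz":-0.1341,"rx":-0.1447,"ry":-0.0035,"rz":0.0006},{"dx":0.4122,"dy":0.0844,"dz":-0.1579,"rx":-0.1704,"ry":-0.0041,"rz":0.0007},{"dx":0.4743,"dy":0.0971,"dz":-0.1817,"rx":-0.1961,"ry":-0.0047,"rz":0.0008},{"dx":0.5308,"dy":0.1087,"dz":-0.2033,"rx":-0.2194,"ry":-0.0053,"rz":0.0008},{"dx":0.5647,"dy":0.1156,"dz":-0.2163,"rx":-0.2334,"ry":-0.0056,"rz":0.0009}])

```text
t: 20.62
position: [455.2, -221.3, 145.6]
ee_rot: [-102.3, 0.0, -94.9]
contact_force: [-0.2, 0.8, -3.1]
gripper_width: 57.0
```

Run:
```python
from h import *
obs();plan(lp(105,AZ,hs(130)),lp(125,AZ,hs(130)))
```

```text
t 20.6167 pos [ 455.2 -221.3  145.6] err [ 0.3 -2.1 -1.1] rot err [-0.3 -0.   0. ] j [ -3.  -1.  -8.  -0. -95.  88.] F [-0.23  0.77 -3.08] w 56.95979251739333
d [0.0, -0.0182, 0.0095] r [-0.1111, 0.0, 0.0] | mm 8 deg 20 to [ 460.1 -219.7  153. ]
d [0.0, -0.0426, 0.0044] r [-0.1111, 0.0, 0.0] | mm 17 deg 20 to [ 470.6 -220.6  166.6]
```

Request:
apply_moves(commands=[{"dx":0,"dy":-0.0018,"dz":0.0009,"rx":-0.011,"ry":0,"rz":0},{"dx":0,"dy":-0.0036,"dz":0.0019,"rx":-0.022,"ry":0,"rz":0},{"dx":0,"dy":-0.0054,"dz":0.0028,"rx":-0.033,"ry":0,"rz":0},{"dx":0,"dy":-0.0072,"dz":0.0038,"rx":-0.044,"ry":0,"rz":0},{"dx":0,"dy":-0.009,"dz":0.0047,"rx":-0.055,"ry":0,"rz":0},{"dx":0,"dy":-0.0108,"dz":0.0057,"rx":-0.066,"ry":0,"rz":0},{"dx":0,"dy":-0.0126,"dz":0.0066,"rx":-0.077,"ry":0,"rz":0},{"dx":0,"dy":-0.0145,"dz":0.0076,"rx":-0.088,"ry":0,"rz":0},{"dx":0,"dy":-0.0164,"dz":0.0085,"rx":-0.1,"ry":0,"rz":0},{"dx":0,"dy":-0.0182,"dz":0.0095,"rx":-0.1111,"ry":0,"rz":0}])

```text
t: 21.45
position: [461.6, -219.9, 153.3]
ee_rot: [-122.0, -0.0, -94.9]
contact_force: [0.8, 0.1, -3.9]
gripper_width: 57.0
```

Request:
apply_moves(commands=[{"dx":0,"dy":-0.0055,"dz":0.0005,"rx":-0.014,"ry":0,"rz":0},{"dx":0,"dy":-0.011,"dz":0.001,"rx":-0.028,"ry":0,"rz":0},{"dx":0,"dy":-0.0165,"dz":0.0016,"rx":-0.042,"ry":0,"rz":0},{"dx":0,"dy":-0.022,"dz":0.0022,"rx":-0.056,"ry":0,"rz":0},{"dx":0,"dy":-0.0275,"dz":0.0028,"rx":-0.07,"ry":0,"rz":0},{"dx":0,"dy":-0.033,"dz":0.0034,"rx":-0.084,"ry":0,"rz":0},{"dx":0,"dy":-0.0385,"dz":0.004,"rx":-0.098,"ry":0,"rz":0},{"dx":0,"dy":-0.0426,"dz":0.0044,"rx":-0.1111,"ry":0,"rz":0},{"dx":0,"dy":-0.0426,"dz":0.0044,"rx":-0.1111,"ry":0,"rz":0},{"dx":0,"dy":-0.0426,"dz":0.0044,"rx":-0.1111,"ry":0,"rz":0}])

```text
t: 22.28
position: [471.9, -220.8, 166.1]
ee_rot: [-141.9, -0.0, -94.9]
contact_force: [-0.4, 0.1, -1.3]
gripper_width: 57.0
```

Run:
```python
from h import *
F=[]
for i in range(5):F.append(r.get_obs()["contact_force"]);im=r.camera("side")
print(np.mean(F,0));obs()
cv2.imwrite("pics/s4.png",cv2.resize(im[100:310,170:450],None,fx=2.4,fy=2.4,interpolation=2))
plan(lp(75,AZ,hs(230)),(np.array([530,0,240]),Rt(60,-6)),grasp(1,back=1,up=160),grasp(1,back=1,up=60),grasp(1,back=1.5,up=0.5))
```

```text
[-0.32850113 -0.19318316 -1.58880868]
t 22.5333 pos [ 471.5 -220.7  168.1] err [ 0.9 -0.1  1.6] rot err [ 0.2 -0.1 -0.1] j [  -4.   33.   22.   -1. -131.   88.] F [ 0.45  0.02 -1.62] w 56.691333967524145
d [0.0, -0.0629, -0.1461] r [0.2778, 0.0, 0.0] | mm 64 deg 50 to [ 454.5 -219.2  228.1]
d [-0.5624, -0.0347, 0.1391] r [0.1778, 0.0055, -0.0014] | mm 232 deg 32 to [530   0 240]
d [-0.5249, 0.0713, 0.0947] r [0.0444, 0.0058, -0.0039] | mm 215 deg 8 to [598.7 203.9 234.2]
d [-0.0, 0.197, -0.154] r [0.0, -0.0, 0.0] | mm 100 deg 0 to [598.7 203.9 134.2]
d [-0.0001, 0.116, -0.0915] r [0.0, -0.0, 0.0] | mm 59 deg 0 to [598.4 204.   75.1]
```

View pics/s4.png

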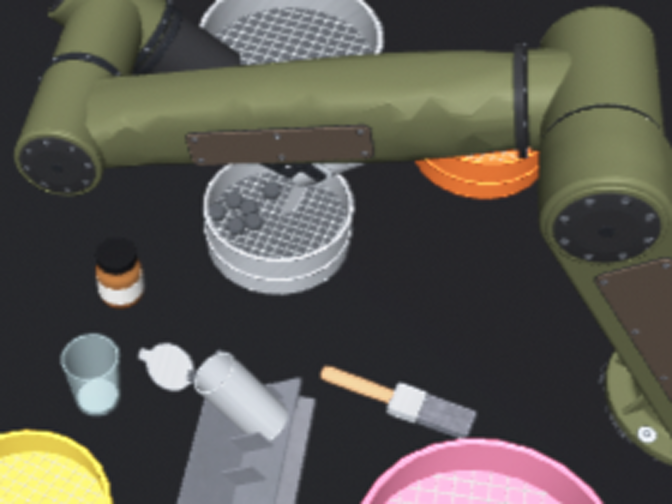

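Six balls now lie in the sieve, in the cluster around (218–272, 189–224), and pot 1 reads 1.6 N. I'll return pot 1.

Request:
apply_moves(commands=[{"dx":0,"dy":-0.0063,"dz":-0.0146,"rx":0.0278,"ry":0,"rz":0},{"dx":0,"dy":-0.0126,"dz":-0.0292,"rx":0.0556,"ry":0,"rz":0},{"dx":0,"dy":-0.0189,"dz":-0.0438,"rx":0.0833,"ry":0,"rz":0},{"dx":0,"dy":-0.0252,"dz":-0.0584,"rx":0.1111,"ry":0,"rz":0},{"dx":0,"dy":-0.0315,"dz":-0.073,"rx":0.1389,"ry":0,"rz":0},{"dx":0,"dy":-0.0377,"dz":-0.0877,"rx":0.1667,"ry":0,"rz":0},{"dx":0,"dy":-0.044,"dz":-0.1023,"rx":0.1945,"ry":0,"rz":0},{"dx":0,"dy":-0.0503,"dz":-0.1169,"rx":0.2222,"ry":0,"rz":0},{"dx":0,"dy":-0.0566,"dz":-0.1315,"rx":0.25,"ry":0,"rz":0},{"dx":0,"dy":-0.0629,"dz":-0.1461,"rx":0.2778,"ry":0,"rz":0}])

```text
t: 23.37
position: [455.0, -219.4, 230.5]
ee_rot: [-91.6, -0.0, -94.9]
contact_force: [0.0, 0.3, 0.3]
gripper_width: 57.0
```

Request:
apply_moves(commands=[{"dx":-0.045,"dy":-0.0028,"dz":0.0111,"rx":0.0142,"ry":0.0004,"rz":-0.0001},{"dx":-0.1012,"dy":-0.0062,"dz":0.025,"rx":0.032,"ry":0.001,"rz":-0.0003},{"dx":-0.1631,"dy":-0.0101,"dz":0.0403,"rx":0.0516,"ry":0.0016,"rz":-0.0004},{"dx":-0.225,"dy":-0.0139,"dz":0.0556,"rx":0.0711,"ry":0.0022,"rz":-0.0006},{"dx":-0.2868,"dy":-0.0177,"dz":0.0709,"rx":0.0907,"ry":0.0028,"rz":-0.0007},{"dx":-0.3487,"dy":-0.0215,"dz":0.0862,"rx":0.1102,"ry":0.0034,"rz":-0.0009},{"dx":-0.4106,"dy":-0.0253,"dz":0.1015,"rx":0.1298,"ry":0.004,"rz":-0.001},{"dx":-0.4724,"dy":-0.0291,"dz":0.1168,"rx":0.1494,"ry":0.0046,"rz":-0.0012},{"dx":-0.5287,"dy":-0.0326,"dz":0.1308,"rx":0.1671,"ry":0.0052,"rz":-0.0013},{"dx":-0.5624,"dy":-0.0347,"dz":0.1391,"rx":0.1778,"ry":0.0055,"rz":-0.0014}])

```text
t: 24.2
position: [529.7, 1.8, 241.1]
ee_rot: [-59.7, 0.1, -95.8]
contact_force: [0.2, 0.9, -2.4]
gripper_width: 56.9
```

Request:
apply_moves(commands=[{"dx":-0.042,"dy":0.0057,"dz":0.0076,"rx":0.0036,"ry":0.0005,"rz":-0.0003},{"dx":-0.0945,"dy":0.0128,"dz":0.017,"rx":0.008,"ry":0.001,"rz":-0.0007},{"dx":-0.1522,"dy":0.0207,"dz":0.0275,"rx":0.0129,"ry":0.0017,"rz":-0.0011},{"dx":-0.21,"dy":0.0285,"dz":0.0379,"rx":0.0178,"ry":0.0023,"rz":-0.0016},{"dx":-0.2677,"dy":0.0364,"dz":0.0483,"rx":0.0226,"ry":0.003,"rz":-0.002},{"dx":-0.3254,"dy":0.0442,"dz":0.0587,"rx":0.0275,"ry":0.0036,"rz":-0.0024},{"dx":-0.3832,"dy":0.052,"dz":0.0691,"rx":0.0324,"ry":0.0042,"rz":-0.0028},{"dx":-0.4409,"dy":0.0599,"dz":0.0795,"rx":0.0373,"ry":0.0049,"rz":-0.0033},{"dx":-0.4934,"dy":0.067,"dz":0.089,"rx":0.0417,"ry":0.0055,"rz":-0.0037},{"dx":-0.5249,"dy":0.0713,"dz":0.0947,"rx":0.0444,"ry":0.0058,"rz":-0.0039}])

```text
t: 25.03
position: [598.4, 205.5, 235.0]
ee_rot: [-51.9, -0.0, -97.1]
contact_force: [0.3, -0.7, -2.5]
gripper_width: 57.1
```

Request:
apply_moves(commands=[{"dx":0,"dy":0.01,"dz":-0.0078,"rx":0,"ry":0,"rz":0},{"dx":0,"dy":0.03,"dz":-0.0235,"rx":0,"ry":0,"rz":0},{"dx":0,"dy":0.055,"dz":-0.043,"rx":0,"ry":0,"rz":0},{"dx":0,"dy":0.08,"dz":-0.0625,"rx":0,"ry":0,"rz":0},{"dx":0,"dy":0.105,"dz":-0.0821,"rx":0,"ry":0,"rz":0},{"dx":0,"dy":0.13,"dz":-0.1016,"rx":0,"ry":0,"rz":0},{"dx":0,"dy":0.155,"dz":-0.1212,"rx":0,"ry":0,"rz":0},{"dx":0,"dy":0.175,"dz":-0.1368,"rx":0,"ry":0,"rz":0},{"dx":0,"dy":0.19,"dz":-0.1485,"rx":0,"ry":0,"rz":0},{"dx":0,"dy":0.197,"dz":-0.154,"rx":0,"ry":0,"rz":0}])

```text
t: 25.87
position: [598.3, 203.6, 133.2]
ee_rot: [-52.0, -0.1, -97.1]
contact_force: [-0.2, -0.7, -0.8]
gripper_width: 57.2
```

Request:
apply_moves(commands=[{"dx":0,"dy":0.01,"dz":-0.0079,"rx":0,"ry":0,"rz":0},{"dx":0,"dy":0.025,"dz":-0.0197,"rx":0,"ry":0,"rz":0},{"dx":0,"dy":0.04,"dz":-0.0316,"rx":0,"ry":0,"rz":0},{"dx":0,"dy":0.055,"dz":-0.0434,"rx":0,"ry":0,"rz":0},{"dx":0,"dy":0.07,"dz":-0.0552,"rx":0,"ry":0,"rz":0},{"dx":0,"dy":0.083,"dz":-0.0655,"rx":0,"ry":0,"rz":0},{"dx":0,"dy":0.095,"dz":-0.0749,"rx":0,"ry":0,"rz":0},{"dx":0,"dy":0.105,"dz":-0.0828,"rx":0,"ry":0,"rz":0},{"dx":0,"dy":0.112,"dz":-0.0883,"rx":0,"ry":0,"rz":0},{"dx":0,"dy":0.116,"dz":-0.0915,"rx":0,"ry":0,"rz":0}])

```text
t: 26.7
position: [598.5, 204.0, 76.3]
ee_rot: [-51.9, -0.1, -97.1]
contact_force: [-23.9, -2.1, 12.7]
gripper_width: 57.0
```

Run:
```python
from h import *
obs()
```

```text
t 26.7 pos [598.5 204.   76.3] err [0.  0.  1.2] rot err [ 0.1 -0.1  0. ] j [ 48. -16. -50.  48. -43.   2.] F [-23.89  -2.1   12.71] w 57.02361965457703
```

Request:
apply_moves(commands=[{"dx":0,"dy":0,"dz":0,"rx":0,"ry":0,"rz":0},{"dx":0,"dy":0,"dz":0,"rx":0,"ry":0,"rz":0},{"dx":0,"dy":0,"dz":0,"rx":0,"ry":0,"rz":0},{"dx":0,"dy":0,"dz":0,"rx":0,"ry":0,"rz":0},{"dx":0,"dy":0,"dz":0,"rx":0,"ry":0,"rz":0},{"dx":0,"dy":0,"dz":0,"rx":0,"ry":0,"rz":0},{"dx":0,"dy":0,"dz":0,"rx":0,"ry":0,"rz":0},{"dx":0,"dy":0,"dz":0,"rx":0,"ry":0,"rz":0},{"dx":0,"dy":0,"dz":0,"rx":0,"ry":0,"rz":0},{"dx":0,"dy":0,"dz":0,"rx":0,"ry":0,"rz":0}], fingers=85.4)

```text
t: 27.53
position: [598.4, 204.2, 75.9]
ee_rot: [-51.9, -0.0, -97.1]
contact_force: [0.8, 0.1, -0.5]
gripper_width: 85.5
```

Request:
apply_moves(commands=[{"dx":0,"dy":-0.02,"dz":0,"rx":0,"ry":0,"rz":0},{"dx":0,"dy":-0.045,"dz":0,"rx":0,"ry":0,"rz":0},{"dx":0,"dy":-0.075,"dz":0,"rx":0,"ry":0,"rz":0},{"dx":0,"dy":-0.11,"dz":0,"rx":0,"ry":0,"rz":0},{"dx":0,"dy":-0.15,"dz":0,"rx":0,"ry":0,"rz":0},{"dx":0,"dy":-0.19,"dz":0,"rx":0,"ry":0,"rz":0},{"dx":0,"dy":-0.225,"dz":0,"rx":0,"ry":0,"rz":0},{"dx":0,"dy":-0.225,"dz":0,"rx":0,"ry":0,"rz":0},{"dx":0,"dy":-0.225,"dz":0,"rx":0,"ry":0,"rz":0},{"dx":0,"dy":-0.225,"dz":0,"rx":0,"ry":0,"rz":0}])

```text
t: 28.37
position: [543.2, 211.0, 146.2]
ee_rot: [-52.0, -0.0, -97.1]
contact_force: [0.3, -0.1, -0.2]
gripper_width: 85.1
```

Request:
apply_moves(commands=[{"dx":-0.03,"dy":0,"dz":0,"rx":0,"ry":0,"rz":0},{"dx":-0.07,"dy":0,"dz":0,"rx":0,"ry":0,"rz":0},{"dx":-0.12,"dy":0,"dz":0,"rx":0,"ry":0,"rz":0},{"dx":-0.17,"dy":0,"dz":0,"rx":0,"ry":0,"rz":0},{"dx":-0.22,"dy":0,"dz":0,"rx":0,"ry":0,"rz":0},{"dx":-0.26,"dy":0,"dz":0,"rx":0,"ry":0,"rz":0},{"dx":-0.2875,"dy":0,"dz":0,"rx":0,"ry":0,"rz":0},{"dx":-0.2875,"dy":0,"dz":0,"rx":0,"ry":0,"rz":0},{"dx":-0.2875,"dy":0,"dz":0,"rx":0,"ry":0,"rz":0},{"dx":-0.2875,"dy":0,"dz":0,"rx":0,"ry":0,"rz":0}])

```text
t: 29.2
position: [557.6, 324.3, 146.0]
ee_rot: [-52.0, -0.1, -97.2]
contact_force: [0.2, 0.2, -0.2]
gripper_width: 85.2
```

Run:
```python
from h import *
g=grasp(2,back=91.5,up=.5);json.dump({"p":g[0].tolist(),"R":g[1].tolist()},open("cmd.json","w"));obs()
cv2.imwrite("pics/w4.png",r.camera("wrist"))
```

```text
t 29.2 pos [557.6 324.3 146. ] err [-0.4 -0.7 -0. ] rot err [ 0.  -0.1  0. ] j [ 62. -12. -38.  44. -57.  -2.] F [ 0.15  0.16 -0.16] w 85.19760169091906
```

View pics/w4.png

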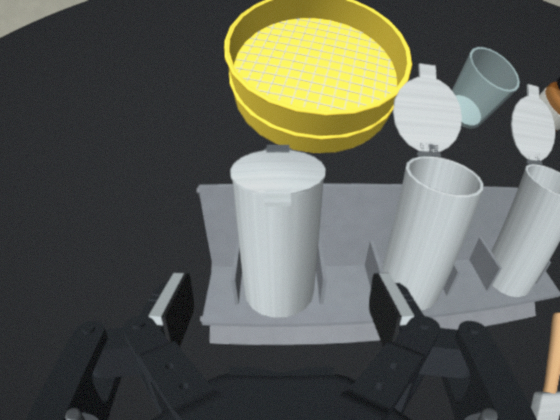

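Pots 0 and 1 stand home with their lids open, at (535,230) and (435,230). Pot 2 is shut and centred between the pads at (278,230), so I'll weigh it.

Request:
apply_moves(commands=[{"dx":0,"dy":0.03,"dz":0,"rx":0,"ry":0,"rz":0},{"dx":0,"dy":0.07,"dz":0,"rx":0,"ry":0,"rz":0},{"dx":0,"dy":0.11,"dz":0,"rx":0,"ry":0,"rz":0},{"dx":0,"dy":0.14,"dz":0,"rx":0,"ry":0,"rz":0},{"dx":0,"dy":0.17,"dz":0,"rx":0,"ry":0,"rz":0},{"dx":0,"dy":0.195,"dz":0,"rx":0,"ry":0,"rz":0},{"dx":0,"dy":0.21,"dz":0,"rx":0,"ry":0,"rz":0},{"dx":0,"dy":0.225,"dz":0,"rx":0,"ry":0,"rz":0},{"dx":0,"dy":0.225,"dz":0,"rx":0,"ry":0,"rz":0},{"dx":0,"dy":0.225,"dz":0,"rx":0,"ry":0,"rz":0}])

```text
t: 30.08
position: [612.7, 318.1, 76.1]
ee_rot: [-51.9, -0.0, -97.1]
contact_force: [-0.2, 0.2, 0.8]
gripper_width: 85.3
```

Request:
apply_moves(commands=[{"dx":0,"dy":0,"dz":0,"rx":0,"ry":0,"rz":0},{"dx":0,"dy":0,"dz":0,"rx":0,"ry":0,"rz":0},{"dx":0,"dy":0,"dz":0,"rx":0,"ry":0,"rz":0},{"dx":0,"dy":0,"dz":0,"rx":0,"ry":0,"rz":0},{"dx":0,"dy":0,"dz":0,"rx":0,"ry":0,"rz":0},{"dx":0,"dy":0,"dz":0,"rx":0,"ry":0,"rz":0},{"dx":0,"dy":0,"dz":0,"rx":0,"ry":0,"rz":0},{"dx":0,"dy":0,"dz":0,"rx":0,"ry":0,"rz":0},{"dx":0,"dy":0,"dz":0,"rx":0,"ry":0,"rz":0},{"dx":0,"dy":0,"dz":0,"rx":0,"ry":0,"rz":0}], fingers=50)

```text
t: 30.92
position: [612.3, 318.9, 77.1]
ee_rot: [-51.9, 0.0, -97.1]
contact_force: [-8.3, -1.4, 4.4]
gripper_width: 56.8
```

Request:
apply_moves(commands=[{"dx":0,"dy":-0.014,"dz":0.011,"rx":0,"ry":0,"rz":0},{"dx":0,"dy":-0.035,"dz":0.027,"rx":0,"ry":0,"rz":0},{"dx":0,"dy":-0.06,"dz":0.047,"rx":0,"ry":0,"rz":0},{"dx":0,"dy":-0.085,"dz":0.066,"rx":0,"ry":0,"rz":0},{"dx":0,"dy":-0.11,"dz":0.086,"rx":0,"ry":0,"rz":0},{"dx":0,"dy":-0.128,"dz":0.1,"rx":0,"ry":0,"rz":0},{"dx":0,"dy":-0.138,"dz":0.1078,"rx":0,"ry":0,"rz":0},{"dx":0,"dy":-0.138,"dz":0.1078,"rx":0,"ry":0,"rz":0},{"dx":0,"dy":-0.138,"dz":0.1078,"rx":0,"ry":0,"rz":0},{"dx":0,"dy":-0.138,"dz":0.1078,"rx":0,"ry":0,"rz":0}])

```text
t: 31.75
position: [612.3, 317.9, 144.9]
ee_rot: [-52.0, -0.1, -97.1]
contact_force: [0.5, -0.2, -2.7]
gripper_width: 57.2
```

Run:
```python
from h import *
g=grasp(2,back=1.5,up=70.5);json.dump({"p":g[0].tolist(),"R":g[1].tolist()},open("cmd.json","w"))
F=[]
for i in range(8):F.append(r.get_obs()["contact_force"]);r.camera("side")
print(np.mean(F,0),np.std(F,0));obs()
```

```text
[ 0.09137182 -0.12293426 -2.11582862] [0.36893968 0.4690732  0.60465059]
t 32.15 pos [612.5 318.2 145.8] err [-0.4  0.2  0.6] rot err [ 0.1 -0.1  0.1] j [ 56.  -6. -34.  44. -53.   2.] F [-0.91 -0.31 -1.81] w 57.11457211269911
```

Pot 2 reads 2.1 N, so it is empty: empty pots weigh at most 2.35 N and loaded ones at least 3.3 N. I'll lower it, release and retreat.

Request:
apply_moves(commands=[{"dx":0,"dy":0.01,"dz":-0.0078,"rx":0,"ry":0,"rz":0},{"dx":0,"dy":0.03,"dz":-0.0234,"rx":0,"ry":0,"rz":0},{"dx":0,"dy":0.05,"dz":-0.0391,"rx":0,"ry":0,"rz":0},{"dx":0,"dy":0.07,"dz":-0.0547,"rx":0,"ry":0,"rz":0},{"dx":0,"dy":0.09,"dz":-0.0703,"rx":0,"ry":0,"rz":0},{"dx":0,"dy":0.105,"dz":-0.082,"rx":0,"ry":0,"rz":0},{"dx":0,"dy":0.118,"dz":-0.0922,"rx":0,"ry":0,"rz":0},{"dx":0,"dy":0.128,"dz":-0.1,"rx":0,"ry":0,"rz":0},{"dx":0,"dy":0.134,"dz":-0.1047,"rx":0,"ry":0,"rz":0},{"dx":0,"dy":0.138,"dz":-0.1078,"rx":0,"ry":0,"rz":0}])

```text
t: 32.98
position: [612.7, 318.0, 77.5]
ee_rot: [-51.8, -0.1, -97.2]
contact_force: [-27.0, -5.7, 17.5]
gripper_width: 57.1
```

Request:
apply_moves(commands=[{"dx":0,"dy":0,"dz":0,"rx":0,"ry":0,"rz":0},{"dx":0,"dy":0,"dz":0,"rx":0,"ry":0,"rz":0},{"dx":0,"dy":0,"dz":0,"rx":0,"ry":0,"rz":0},{"dx":0,"dy":0,"dz":0,"rx":0,"ry":0,"rz":0},{"dx":0,"dy":0,"dz":0,"rx":0,"ry":0,"rz":0},{"dx":0,"dy":0,"dz":0,"rx":0,"ry":0,"rz":0},{"dx":0,"dy":0,"dz":0,"rx":0,"ry":0,"rz":0},{"dx":0,"dy":0,"dz":0,"rx":0,"ry":0,"rz":0},{"dx":0,"dy":0,"dz":0,"rx":0,"ry":0,"rz":0},{"dx":0,"dy":0,"dz":0,"rx":0,"ry":0,"rz":0}], fingers=85.4)

```text
t: 33.82
position: [612.6, 318.3, 75.9]
ee_rot: [-51.9, -0.0, -97.1]
contact_force: [-0.3, -0.0, -0.1]
gripper_width: 85.5
```

Request:
apply_moves(commands=[{"dx":0,"dy":-0.02,"dz":0,"rx":0,"ry":0,"rz":0},{"dx":0,"dy":-0.045,"dz":0,"rx":0,"ry":0,"rz":0},{"dx":0,"dy":-0.075,"dz":0,"rx":0,"ry":0,"rz":0},{"dx":0,"dy":-0.11,"dz":0,"rx":0,"ry":0,"rz":0},{"dx":0,"dy":-0.15,"dz":0,"rx":0,"ry":0,"rz":0},{"dx":0,"dy":-0.19,"dz":0,"rx":0,"ry":0,"rz":0},{"dx":0,"dy":-0.23,"dz":0,"rx":0,"ry":0,"rz":0},{"dx":0,"dy":-0.27,"dz":0.02,"rx":0,"ry":0,"rz":0},{"dx":0,"dy":-0.28,"dz":0.04,"rx":0,"ry":0,"rz":0},{"dx":0,"dy":-0.28,"dz":0.04,"rx":0,"ry":0,"rz":0}])

```text
t: 34.65
position: [557.0, 326.7, 177.7]
ee_rot: [-51.8, 0.3, -97.0]
contact_force: [-0.1, 0.2, -0.2]
gripper_width: 85.2
```

Run:
```python
from h import *
obs();a=r.camera("wrist");b=r.camera("scene")
A=cv2.resize(a,(400,300));B=cv2.resize(b[130:290,190:460],(800,474))[:,:];S=cv2.resize(r.camera("side"),(400,300))
B=cv2.resize(b[130:270,190:460],(579,300),interpolation=2)
cv2.imwrite("pics/f.png",np.vstack([np.hstack([A,S]),np.hstack([B,np.zeros((300,221,3),np.uint8)])]))
```

```text
t 34.65 pos [557.  326.7 177.7] err [-55.9   8.7  32.5] rot err [0.2 0.  0.3] j [ 63. -13. -36.  42. -60.   0.] F [-0.09  0.19 -0.19] w 85.19789349556252
```

View pics/f.png

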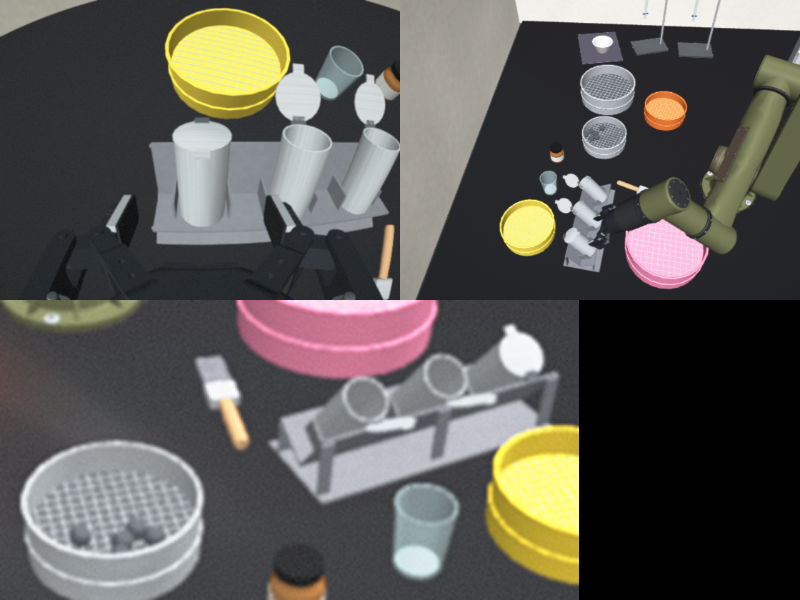

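The final views show pots 0 and 1 home with lids open at scene crop (365,398) and (445,378), and pot 2 shut at (522,354). These match the lid positions from before the job to about 3 px. The balls are in the sieve and the beaker, jar and brush are unmoved. Handing in.

```bash
python3 -c "
from rig import r
print(r.job_done())"
```

```text
the job is handed in; nothing more can be done
None
```

I lifted all three pots, tipped the two loaded ones into the small grey sieve, and handed the job in at about 35 s of robot time.

| Place | Lift reading | Verdict | What I did |
|---|---|---|---|
| 0 (-y end) | 4.1 N | loaded | tipped over the hinge side to 125° lean, returned with lid open |
| 1 (middle) | 4.0 N | loaded | tipped the same way, returned with lid open |
| 2 (+y end) | 2.1 N | empty | lowered straight back, lid still shut |

- **Balls:** pots 0 and 1 read about 1.5 and 1.6 N after tipping. I counted six balls in the sieve after the second tip. The last picture shows them in a cluster, partly hidden, so I did not recount all six there.
- **Pots home:** all three sit between their cheeks, with the lid or rim centres within about 3 px of where they started. I pressed each pot home with about 27 to 39 N at the wrist, below the 120 N limit.
- **Bystanders and robot:** the beaker, jar and brush look unmoved, judged by eye only. The gripper was clear and read about 0 N at hand-in.
- **Hiccups:** the first approach stopped short because joint 3 reached its limit, so I used a steeper approach. Two move calls were refused for missing keys and moved nothing. I viewed 11 pictures, one over the budget.

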